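# Clear the chips and hold the loupe in focus over the hole

## Robot

A 6-joint arm with a two-finger parallel gripper is mounted at the origin on the work surface. World frame = base frame: x ahead of the robot, y to its left, z up, the work surface at z = 0. Lengths are in m, angles in rad, forces in N, time in s.
With the tool pointing down it reaches from about 0.325 to 0.925 m from the base axis. Payload 3.1 kg.
Tool frame: the origin (TCP) lies midway between the tips of the shut fingers; the grasp point (between the pads) lies 19 mm behind it; z points along the fingers, y is the direction in which the jaws open and shut (so a half turn about z gives the same grasp; the last joint's range is limited). The gripper opens to 85 mm and grips with 20 to 120 N. Pads are 22 mm wide; open, the fingers measure 114 mm over their backs; the gripper's body (76 mm by 85 mm) begins 54 mm behind the grasp point. The pads swing forward as they close: fully open they stand 13 mm farther back than shut.
Start: joints at [1.069, 0.217, 1.613, -0, 1.311, -0.112], TCP at [0.237, 0.578, 0.194] pointing down, gripper open.
Joint ranges: [-2.75, 2.75], [-0.78, 2.1], [0.31, 2.55], [-1.13, 4.27], [0.13, 2.63], [-2.58, 2.58]. Speed limits (rad/s): [2.79, 2.79, 3.14, 3.14, 3.14, 3.14].

## Interface

Orientations are given as a rotation vector (axis times angle).
In Python, from station import sensors, eyes, manip gives the robot as it stands.
- The arm moves only by the shell command python3 -m creep 'ROWS' [OPENING] [FORCE]. ROWS is JSON, a list of rows, each a list of 2 entries, a list of its own where there are three numbers: the shift along the world's x, y, z in cm, then the turn, a rotation vector about the world's x, y, z in rad. In form: [[[x, y, z], [wx, wy, wz]], ...]. A call has 1 to 20 rows; each row is the pose to reach, as a shift and turn from the pose commanded when the call began; what a row does not reach only later rows make up. A row lasts 1/12 s, in which the tool goes at most 41.7 mm and 7.16 degrees, less where a joint would pass 70% of its speed; a pose out of reach is approached as far as the arm can. A call with a gripper value outside its range is refused whole. OPENING is the gripper's target within -1 to 1 (fully open at 1, half-way at 0, shut at -1), set as the call begins (- or left out, the last holds). The fingers move at their own pace and stop on an object; FORCE is the grip in N (left out, the last holds). Time passes only in rows, so rows that repeat a pose let the fingers close. It gives the time, the measured TCP pose, the force and the opening at its end, in the units of the state.
- sensors.read_state(): the state, without advancing time (a new reading comes with each control period).
- eyes.snapshot(name): name is "scene" or "top" or "wrist"; returns a dict with "image" (384x512x3 uint8, red, green, blue), "fx", "fy", "cx", "cy" (pixels), "rvec" (rotation vector, rad) and "tvec" (3), from world to camera coordinates, as OpenCV has them. Camera axes: x right, y down, z forward; pixel columns grow to the right and rows downward; lengths in m; the calibration is good to about 2 mm. The wrist camera is an equidistant fisheye: a pixel r from the principal point sees the ray r / f radians off the axis. A picture is of the moment at which its call begins. There is no depth.
- manip.sign_off(): hands the job in, once; it reports no verdict.
Trained networks look in a picture, given as the dict that the camera call returned (one of the last four; its "shot" number tells which), for a name from the list of things; names that differ only in an ending like _2 or _b are one class to them, and where a whole thing is asked for, a point or a joint stands for the part that bears it (a point fixed in the world has none). Each returns a list of dicts, best first, with "score" (0 to 1); they miss things now and then, are a little off and sometimes report something else, mostly with a low value. They report only what shows in the picture. A call takes as long as a camera call. They do not tell look-alikes from the thing itself.
- eyes.look_for(thing, picture): "centre" ([x, y, z] in m, in world coordinates, good to about 4 mm: the middle of the surface that is visible of it).
- eyes.outline_of(thing, picture): "mask" (384x512 bool, what is visible of it).
The state is a dict: "t": time; "qpos": joint angles; "qvel": joint speeds; "joint_torque": joint torques, N m; "ee_pos": TCP position; "ee_rot": TCP orientation; "force": force on the tool from outside, world axes, zero at the start; "ft_torque": the same for the moment, N m; "gripper_width": finger opening in m.
Only numpy, scipy, OpenCV 4.12 (cv2) and the standard library are available. Lean on these libraries where they do the work, as an engineer would, in place of code of your own. Each camera call takes 0.05 s, during which the arm holds its last target.

## Task

With the scraper block, push the three loose chips along the black plate into the chip tray at its far end without touching the chips with the fingers, and stand or lay the scraper back on the mat, clear of plate and tray. Then pick up the loupe and hold it level and still over the bright countersunk hole, hole in the middle of the lens and the lens at the focal height shown by the tip of the height gauge's jaw. Finish while holding it there in the gripper, touching nothing else with it, and leave the other things on the bench where they are.

Things in the scene. Friction and masses are not known exactly. Their poses are not given: they have to be found in the camera images.
- plate: (all sizes in this list are in mm) black anodised aluminium base plate, 200 (its x) x 124 (its y) x 18 high, fixed on the blue mat. Origin: centre of its underside; z up. Its +x end faces the tray. Smooth flat top with one bright countersunk hole; the hole is a shallow mark as far as touch goes, nothing catches in it
- hole (a point): centre of the bright countersunk hole (17 across) at the plate's top surface, the part to be inspected; 20 towards the tray and 18 towards the plate's -y side from the middle of the top; the only bright round mark on the plate
- tray: steel chip tray, open on top, 100 (its x) x 144 (its y), rim 14 high (4 below the plate's top), walls and floor 3 thick; fixed, square to the plate, its wall 2 beyond the plate's +x end. Origin: centre of its underside, 152 from the plate's origin along the plate's x
- chip_a: loose curled aluminium chip lying on the plate, about 16 x 11 x 10 high, 10 g or a little more. Origin: about its middle, 2.5 above its underside
- chip_b: loose curled aluminium chip lying on the plate, about 13 x 10 x 9 high, 10 g or a little more. Origin: about its middle, 2.5 above its underside
- chip_c: loose curled aluminium chip lying on the plate, about 18 x 10 x 11 high, 10 g or a little more. Origin: about its middle, 2.5 above its underside
- scraper: cream nylon scraper block, 68 high, 150 g, standing upright on the mat. Nose (the bottom 18 mm): 100 wide (its y) x 26 thick (its x). Above it an upright flat-sided grip, 76 wide (y) x 22 thick (x), from 16 to 68 high: take it from above, fingers closing along its x. Origin: centre of its underside; z up. Front and back are alike
- loupe: hand loupe lying flat on the mat, 140 g: black flat-sided handle 110 long (its x, from -75 to +35), 16 wide (its y), 22 high, and a steel ring 64 across, 12 high, with a clear lens, 75 ahead of the origin along +x. Origin: underside of the handle, at the balance point for gripping; z up. Take the handle here from above, fingers closing along its y
- lens (a point): centre of the lens in the loupe's ring: 75 along the loupe's +x from the loupe's origin and 11 above the handle's underside; axes as the loupe's
- gauge: height gauge standing fixed on the mat, to the left (+y) beyond the plate: dark steel base 75 x 56 x 34 high, steel column up to 251 high. Origin: on the underside, under the root of its jaw; z up
- jaw_tip (a point): tip of the height gauge's thin steel jaw (55 long, 9 wide, 6 thick, sticking out of the grey slide on the column sideways towards the plate and tray), at the jaw's underside. Its height is the focal height, 80 to 115 above the mat, set anew each time
- jaw: the height gauge's clamped slide with its jaw, fixed at the set height. Origin: underside of the jaw at its root, 55 from the tip
- spool: bystander, leave alone: solder spool, 60 diameter, 48 high, grey flanges. Origin: on its underside
- multimeter: bystander, leave alone: hand multimeter lying flat, 160 x 78 x 34. Origin: on its underside
- mug: bystander, leave alone: white mug, 80 diameter, 90 high. Origin: on its underside
- screwdriver: bystander, leave alone: screwdriver lying flat, black handle. Origin: about its middle, underside
- screw_jar: bystander, leave alone: small clear jar with metal cap, 48 diameter, 55 high. Origin: on its underside
- power_brick: bystander, leave alone: black ribbed power adapter, 60 x 105 x 30. Origin: on its underside
- port_hub: bystander, leave alone: flat grey port hub, 120 x 34 x 14. Origin: on its underside
Things that resemble listed ones, but are neither listed nor needed, are in the scene too. Leave any turquoise or yellow look-alike of the loupe alone.

How it is judged:
On the way, in this order (a step that is already met when the one before it is completed fails the run):
1. all three chips lie in the tray, the scraper still held (x of chip_a in the frame of tray between -0.049 and 0.049 m and y of chip_a in the frame of tray between -0.071 and 0.071 m and z of each of chip_a, chip_b, chip_c in the frame of tray below 0.018 m and x of chip_b in the frame of tray between -0.049 and 0.049 m and y of chip_b in the frame of tray between -0.071 and 0.071 m and x of chip_c in the frame of tray between -0.049 and 0.049 m and y of chip_c in the frame of tray between -0.071 and 0.071 m and contact force between the fingers and scraper above 1 N), for 0.2 s.
2. the scraper rests released on the mat, clear of plate and tray (contact force between the fingers and scraper below 0.2 N and height (world z) of scraper below 0.03 m and linear speed of scraper below 0.03 m/s and contact force between scraper and plate below 0.05 N and contact force between scraper and tray below 0.05 N), for 0.2 s.
At the end, for the whole second after the job is handed in: All three chips lie in the tray; the scraper rests on the mat, released, clear of plate and tray; the loupe is held in the gripper only, at rest and level within 7 degrees, the lens centre within 10 mm sideways of the hole's centre and within 6 mm of the jaw tip's height (all of step 2 and x of chip_a in the frame of tray between -0.049 and 0.049 m and y of chip_a in the frame of tray between -0.071 and 0.071 m and z of each of chip_a, chip_b, chip_c in the frame of tray below 0.018 m and x of chip_b in the frame of tray between -0.049 and 0.049 m and y of chip_b in the frame of tray between -0.071 and 0.071 m and x of chip_c in the frame of tray between -0.049 and 0.049 m and y of chip_c in the frame of tray between -0.071 and 0.071 m and horizontal distance between lens and hole below 0.01 m and z of lens in the frame of jaw_tip between -0.006 and 0.006 m and angle between loupe's own z axis and vertical below 0.12 rad and contact force between the fingers and loupe above 2 N and linear speed of loupe below 0.02 m/s and angular speed of loupe below 0.15 rad/s and contact force between loupe and plate below 0.05 N and contact force between loupe and tray below 0.05 N and contact force between loupe and gauge below 0.05 N and contact force between loupe and jaw below 0.05 N and contact force between loupe and scraper below 0.05 N and contact force between loupe and chip_a below 0.05 N and contact force between loupe and chip_b below 0.05 N and contact force between loupe and chip_c below 0.05 N and contact force between loupe and spool below 0.05 N and contact force between loupe and multimeter below 0.05 N and contact force between loupe and mug below 0.05 N and contact force between loupe and screwdriver below 0.05 N and contact force between loupe and screw_jar below 0.05 N and contact force between loupe and power_brick below 0.05 N and contact force between loupe and port_hub below 0.05 N); the arm keeps its last pose, push and grip.
It fails at once if the fingers touch a chip (contact force between the fingers and chip_a above 0.5 N or contact force between the fingers and chip_b above 0.5 N or contact force between the fingers and chip_c above 0.5 N).
It fails at once if a bystander is pushed out of its place (30 mm) (distance of any of spool, multimeter, mug, screwdriver, screw_jar, power_brick, port_hub from where it was at the start of the episode above 0.03 m).
It also fails if it takes over 62 s, if anything falls off the work surface, if the arm or the gripper's body presses on something with over 40 N, if the wrist force passes 120 N, or if a joint passes its speed limit or range.

## Working session

There is one attempt and no reset: what is moved stays moved. The work goes in short steps, Python scripts to look and compute and a shell command to move; the robot and the scene stay as the last step left them, time stands still between calls to the robot, and variables do not carry over. Pictures are saved under pics/ and viewed, and the job is handed in when it is done.

```bash
ls; mkdir -p pics; cat > h.py <<'E'
import numpy as np, cv2
from station import sensors, eyes, manip
def save(s,n,scale=1.5,crop=None):
    im=s["image"][:,:,::-1]
    if crop: im=im[crop[1]:crop[3],crop[0]:crop[2]]
    cv2.imwrite(f"pics/{n}.png",cv2.resize(im,None,fx=scale,fy=scale,interpolation=cv2.INTER_CUBIC))
def ray(s,u,v,fish=False):
    x=(u-s["cx"])/s["fx"];y=(v-s["cy"])/s["fy"]
    if fish:
        th=np.hypot(x,y); k=np.sin(th)/max(th,1e-9); d=np.array([x*k,y*k,np.cos(th)])
    else: d=np.array([x,y,1.])
    R=cv2.Rodrigues(np.array(s["rvec"],float))[0]; t=np.array(s["tvec"],float)
    d=R.T@d; return -R.T@t, d/np.linalg.norm(d)
def at_z(s,u,v,z,fish=False):
    o,d=ray(s,u,v,fish); return o+d*(z-o[2])/d[2]
def proj(s,p,fish=False):
    R=cv2.Rodrigues(np.array(s["rvec"],float))[0]; c=R@np.array(p,float)+np.array(s["tvec"],float)
    if fish:
        r=np.hypot(c[0],c[1]); th=np.arctan2(r,c[2]); a=c[:2]/max(r,1e-9)*th
    else: a=c[:2]/c[2]
    return np.array([s["fx"]*a[0]+s["cx"],s["fy"]*a[1]+s["cy"]])
def tri(rs):
    A=np.zeros((3,3));b=np.zeros(3)
    for o,d in rs:
        P=np.eye(3)-np.outer(d,d);A+=P;b+=P@o
    p=np.linalg.solve(A,b)
    return p,[np.linalg.norm((np.eye(3)-np.outer(d,d))@(p-o)) for o,d in rs]
E
python3 - <<'E'
from h import *
np.set_printoptions(precision=4,suppress=True)
print({k:np.round(v,3) for k,v in sensors.read_state().items()})
for n in ["scene","top","wrist"]:
    s=eyes.snapshot(n); save(s,n+"0"); print(n,s["fx"],s["fy"],s["cx"],s["cy"],s["rvec"],s["tvec"])
E
```

```text
pics
{'t': np.float64(0.0), 'qpos': array([ 1.069,  0.218,  1.615, -0.   ,  1.311, -0.112]), 'qvel': array([ 0.   , -0.002,  0.002, -0.001, -0.   , -0.002]), 'joint_torque': array([ -0.   , -39.683, -30.386,  -0.   ,   0.01 ,  -0.   ]), 'ee_pos': array([0.237, 0.577, 0.192]), 'ee_rot': array([-0.608, -3.081,  0.004]), 'force': array([-0.005, -0.184, -0.535]), 'ft_torque': array([ 0.032, -0.032, -0.017]), 'gripper_width': np.float64(0.085)}
scene 353.00537014824016 353.00537014824016 254.63172425087924 193.1047527506601 [ 1.9387  1.4943 -0.629 ] [-0.2503 -0.2684  1.6051]
top 441.6011686326089 441.6011686326089 255.19748899877226 198.34612688560054 [ 2.2036 -2.1771  0.0583] [0.1024 0.5068 1.4615]
wrist 297.3186396354542 297.3186396354542 248.68092347018995 188.5960303957501 [-2.4225 -1.6241 -0.2078] [-0.6226 -0.0349  0.3783]
```

View pics/scene0.png

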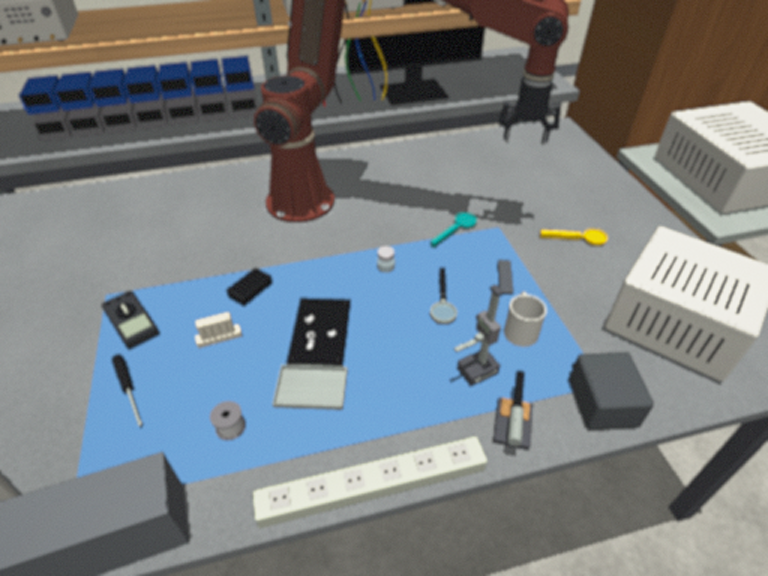

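View pics/top0.png

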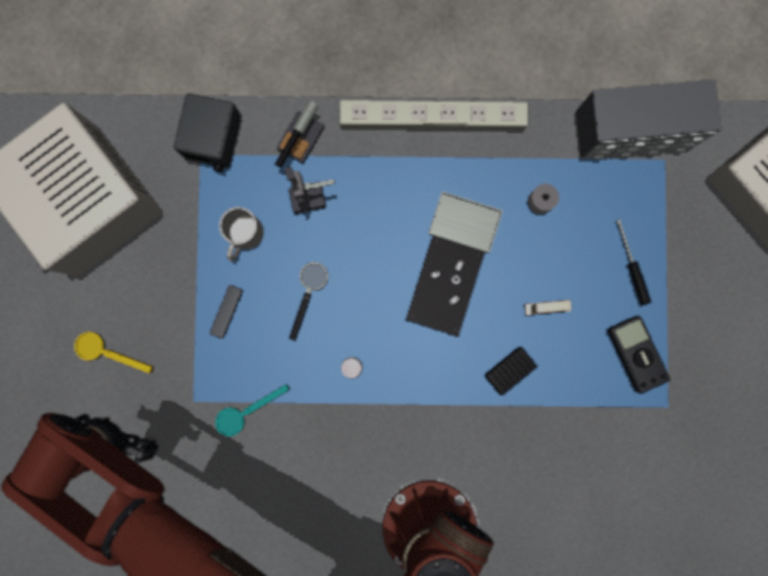

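View pics/wrist0.png

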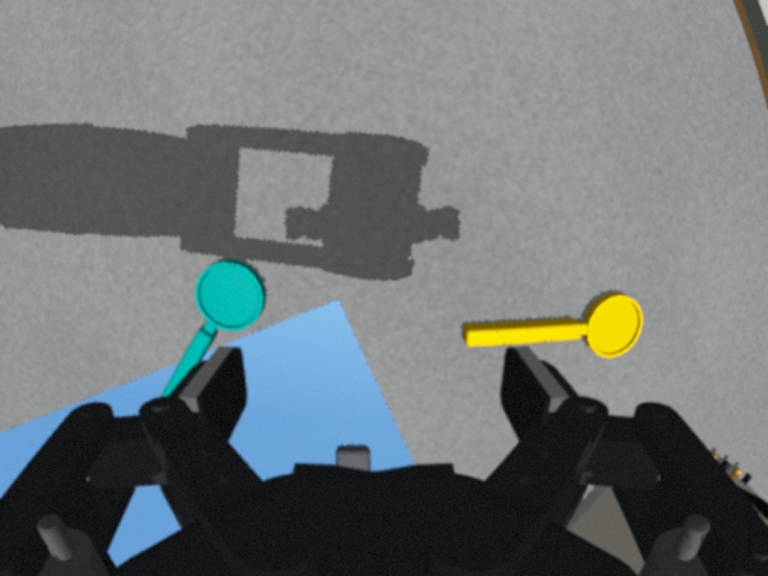

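The scene and top views show the plate at (445,290) in the top picture (1.5x), the tray at (465,222), three chips at (435,274), (459,266) and (454,299), the hole at (456,280), a cream block at (548,307), the black/steel loupe at (305,300) and the gauge at (310,195). The turquoise and yellow loupes are look-alikes. Next I measure.

```bash
python3 - <<'E'
from h import *
np.set_printoptions(precision=4,suppress=True)
T=eyes.snapshot("top");S=eyes.snapshot("scene")
for n in ["plate","hole","tray","chip_a","scraper","loupe","lens","gauge","jaw_tip","jaw","spool","multimeter","mug","screwdriver","screw_jar","power_brick","port_hub"]:
  for nm,s in (("T",T),("S",S)):
    try:
      for r in eyes.look_for(n,s)[:5]:
        print(n,nm,round(r["score"],2),np.array(r["centre"]), "px*1.5",proj(s,r["centre"])*1.5)
    except Exception as e: print(n,nm,e)
save(T,"tc",4,(250,110,410,240)); save(S,"sc",4,(110,180,260,290))
save(T,"tg",4,(180,100,260,240)); save(S,"sg",4,(270,160,400,270))
E
```

```text
plate T 0.79 [ 0.5294 -0.0351  0.02  ] px*1.5 [447.5472 287.4464]
plate T 0.48 [0.5385 0.2774 0.0145] px*1.5 [307.3395 281.8939]
plate S 0.6 [ 0.5412 -0.0285  0.0167] px*1.5 [320.3574 330.2844]
hole T 0.74 [ 0.5296 -0.0316  0.0201] px*1.5 [445.976  287.3346]
hole S 0.91 [ 0.5474 -0.037   0.0177] px*1.5 [317.1102 332.7149]
tray T 0.63 [ 0.6832 -0.075   0.0024] px*1.5 [464.9171 220.3815]
tray S 0.77 [ 0.6822 -0.0792  0.0049] px*1.5 [308.6313 387.5898]
tray S 0.48 [ 0.4134 -0.4481  0.0339] px*1.5 [130.003  320.2685]
chip_a S 0.48 [ 0.7393 -0.2429  0.0463] px*1.5 [226.8928 417.2506]
scraper T 0.67 [0.6533 0.4291 0.0315] px*1.5 [239.0591 228.8671]
scraper T 0.6 [ 0.4856 -0.2468  0.0641] px*1.5 [547.8352 307.4509]
loupe T 0.89 [0.2422 0.4246 0.0155] px*1.5 [238.1058 414.925 ]
loupe T 0.84 [0.3753 0.743  0.018 ] px*1.5 [ 95.8454 352.6744]
loupe T 0.83 [0.5354 0.2786 0.0153] px*1.5 [306.7339 283.2436]
loupe S 0.74 [0.5422 0.2703 0.0149] px*1.5 [443.6815 306.7267]
loupe S 0.62 [0.2585 0.4109 0.0136] px*1.5 [457.4732 226.781 ]
loupe S 0.53 [0.3733 0.7187 0.0104] px*1.5 [576.646  234.6148]
lens
[... 1449 characters left out ...]
239.3762 230.8304]
mug S 0.63 [0.6628 0.4138 0.0543] px*1.5 [523.7858 320.5052]
screwdriver T 0.68 [ 0.5519 -0.4574  0.022 ] px*1.5 [638.1766 279.5291]
screwdriver S 0.64 [ 0.5702 -0.4539  0.0214] px*1.5 [123.5671 378.2332]
screw_jar T 0.44 [0.354  0.1746 0.0567] px*1.5 [351.1596 366.3218]
screw_jar S 0.67 [0.7353 0.2742 0.1381] px*1.5 [482.6297 332.1313]
screw_jar S 0.54 [0.3645 0.1683 0.0406] px*1.5 [383.6157 258.5021]
power_brick T 0.78 [ 0.3511 -0.1753  0.0301] px*1.5 [511.4784 369.0739]
power_brick S 0.81 [ 0.36   -0.1748  0.0284] px*1.5 [248.7387 284.9077]
port_hub T 0.83 [0.4742 0.4563 0.0159] px*1.5 [226.4175 309.6817]
port_hub S 0.76 [0.4778 0.4526 0.0182] px*1.5 [503.4387 274.4982]
```

```bash
python3 -c "
from h import *
print(sensors.read_state()['t'])"
```

```text
1.95
```

View pics/tc.png

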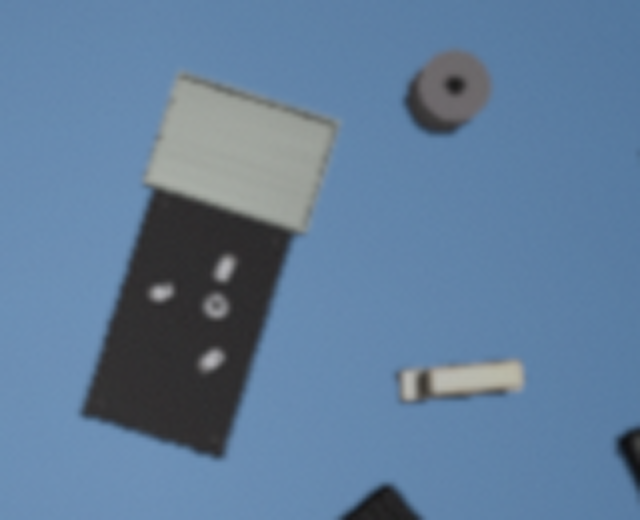

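View pics/sc.png

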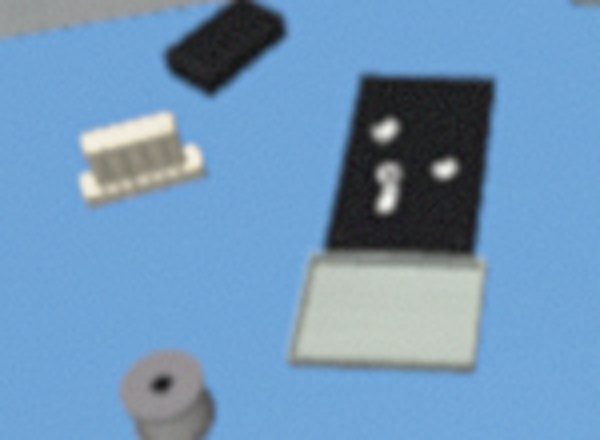

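View pics/tg.png

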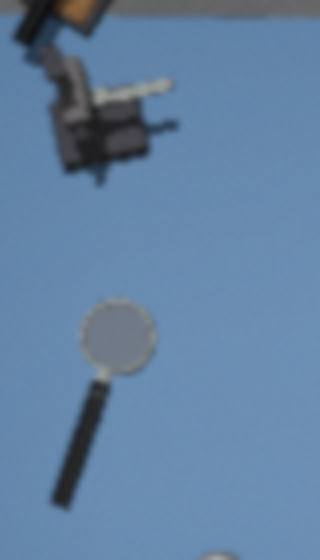

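View pics/sg.png

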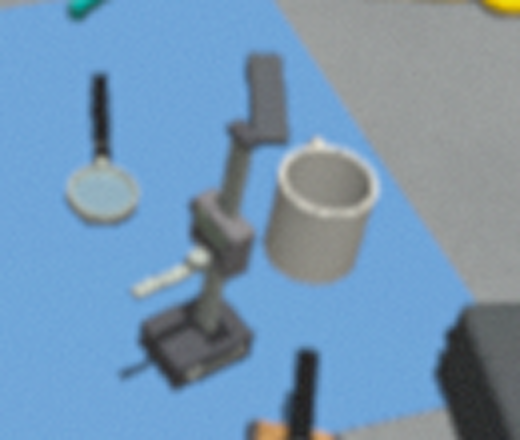

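Top crop (4x, origin 250,110): the tray corners are (180,72), (338,122), (305,232) and (147,184), the plate's near corners (85,412) and (222,457), the chips (225,268), (161,292) and (210,360), the hole (216,306) and the scraper (398–524, 360–402). Among the loupes, the black-handled steel one at (305,300) in the 1.5x top view fits the description; the other two are turquoise and yellow. The white jaw sticks out from (100,97) to (172,86) in the gauge crop.

```bash
python3 - <<'E'
from h import *
np.set_printoptions(precision=4,suppress=True)
T=eyes.snapshot("top");S=eyes.snapshot("scene");W=eyes.snapshot("wrist")
tp=lambda a,b,z:at_z(T,250+a/4-.375,110+b/4-.375,z)
P=[tp(85,412,.018),tp(222,457,.018)];Q=[tp(180,72,.014),tp(338,122,.014),tp(305,232,.014),tp(147,184,.014)]
print("plate near",P,"tray",Q)
n=(P[0]+P[1])/2;f=(Q[0]+Q[1])/2
d=f-n;yaw=np.arctan2(d[1],d[0]);print("yaw",yaw,"len",np.hypot(*d[:2]), "exp .302", "w",np.linalg.norm(P[0]-P[1]),np.linalg.norm(Q[0]-Q[1]))
ex=np.array([np.cos(yaw),np.sin(yaw)]);ey=np.array([-ex[1],ex[0]])
mid=(n[:2]+f[:2])/2; O=mid-ex*.051
print("origin",O,"hole pred",O+ex*.02-ey*.018,"hole px",tp(216,306,.018))
for c in [(225,268),(161,292),(210,360)]:
    p=tp(*c,.023)[:2]-O;print("chip plate xy",p@ex,p@ey)
for c in [(432,382,.068),(522,376,.068)]: print("scr",tp(*c))
st=sensors.read_state()
R=cv2.Rodrigues(W["rvec"])[0];c=-R.T@W["tvec"];Rt=cv2.Rodrigues(st["ee_rot"])[0]
print("cam in tool",Rt.T@(c-st["ee_pos"]),"axis",Rt.T@R.T[:,2]); print("tool axes world",Rt)
for (a,b) in [(100,97),(172,86)]: print("jaw top",tp(a-280+0,b,.1) )
E
```

```text
plate near [array([0.4584, 0.0557, 0.018 ]), array([ 0.4224, -0.0585,  0.018 ])] tray [array([ 0.7462, -0.0216,  0.014 ]), array([ 0.7052, -0.1549,  0.014 ]), array([ 0.6117, -0.1274,  0.014 ]), array([0.6507, 0.0054, 0.014 ])]
yaw -0.29562620089060937 len 0.2982341100820357 exp .302 w 0.11970978055316908 0.13945095425681658
origin [ 0.5343 -0.03  ] hole pred [ 0.5481 -0.053 ] hole px [ 0.5482 -0.0527  0.018 ]
chip plate xy 0.05198753351949189 -0.015058594679313161
chip plate xy 0.016706067017006613 0.029745338187022036
chip plate xy -0.025078744613234272 -0.02596424109122545
scr [ 0.4846 -0.2214  0.068 ]
scr [ 0.4903 -0.2937  0.068 ]
cam in tool [ 0.0632 -0.0007 -0.1799] axis [-0.2572 -0.0014  0.9664]
tool axes world [[-0.925   0.38    0.    ]
 [ 0.38    0.925   0.0001]
 [ 0.      0.0001 -1.    ]]
jaw top [0.7039 0.2713 0.1   ]
jaw top [0.7134 0.2142 0.1   ]
```

```bash
python3 -m creep '[[[10,-40,0],[0,0,-0.6]],[[10,-40,0],[0,0,-0.6]],[[10,-40,0],[0,0,-0.6]],[[10,-40,0],[0,0,-0.6]],[[10,-40,0],[0,0,-0.6]],[[10,-40,0],[0,0,-0.6]],[[10,-40,0],[0,0,-0.6]],[[10,-40,0],[0,0,-0.6]],[[10,-40,0],[0,0,-0.6]],[[25,-83.4,0],[0,0,-1.1]],[[25,-83.4,0],[0,0,-1.1]],[[25,-83.4,0],[0,0,-1.1]],[[25,-83.4,0],[0,0,-1.1]],[[25,-83.4,0],[0,0,-1.1]],[[25,-83.4,0],[0,0,-1.1]],[[25,-83.4,0],[0,0,-1.1]],[[25,-83.4,0],[0,0,-1.1]],[[25,-83.4,0],[0,0,-1.1]],[[25,-83.4,0],[0,0,-1.1]],[[25,-83.4,0],[0,0,-1.1]]]' 1
```

```text
t: 3.77
ee_pos: [0.4756, -0.2221, 0.1938]
ee_rot: [2.13, 2.308, 0.001]
force: [0.5, 0.0, 0.9]
gripper_width: 0.0852
```

```bash
python3 -m creep '[[[2,-8,0],[0,0,0]],[[1.2,-4,0],[0,0,0]],[[1.2,-4,0],[0,0,0]]]'; python3 - <<'E'
from h import *
np.set_printoptions(precision=4,suppress=True)
W=eyes.snapshot("wrist");save(W,"w1")
print(sensors.read_state()["ee_pos"],sensors.read_state()["ee_rot"],W["rvec"],W["tvec"])
np.savez("w1.npz",**{k:W[k] for k in ["image","fx","fy","cx","cy","rvec","tvec"]})
E
```

```text
t: 4.02
ee_pos: [0.4875, -0.2617, 0.1933]
ee_rot: [-2.133, -2.306, -0.0]
force: [-0.1, 0.7, -0.1]
gripper_width: 0.0852
[ 0.487  -0.2601  0.1932] [-2.1304 -2.3068 -0.0005] [-2.8784 -0.1118 -0.0125] [-0.4666 -0.3237  0.3006]
```

View pics/w1.png

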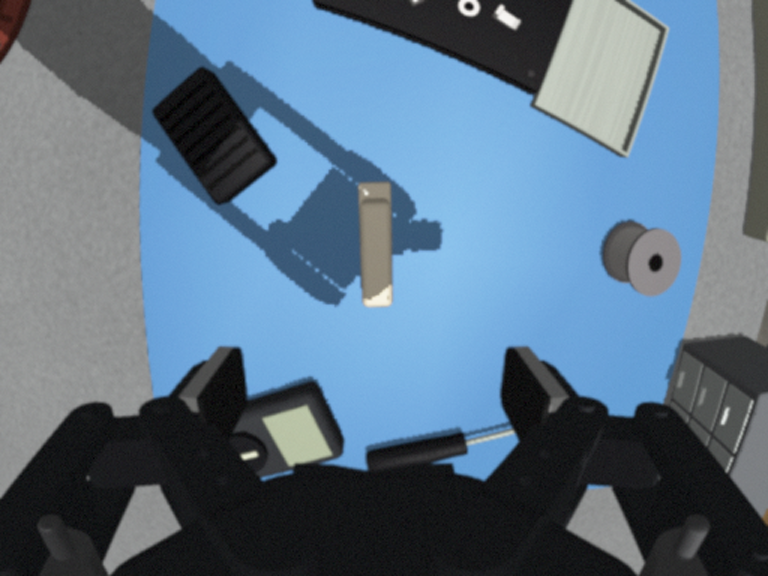

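The wrist view shows the scraper centrally at (375,245) of the 1.5x picture, standing upright; nose end at (374,190), grip top about (376,200–305). I enlarge.

```bash
python3 - <<'E'
from h import *
W=dict(np.load("w1.npz")); save(W,"w1c",7,(215,110,295,215))
E
```

```text
(no output)
```

View pics/w1c.png

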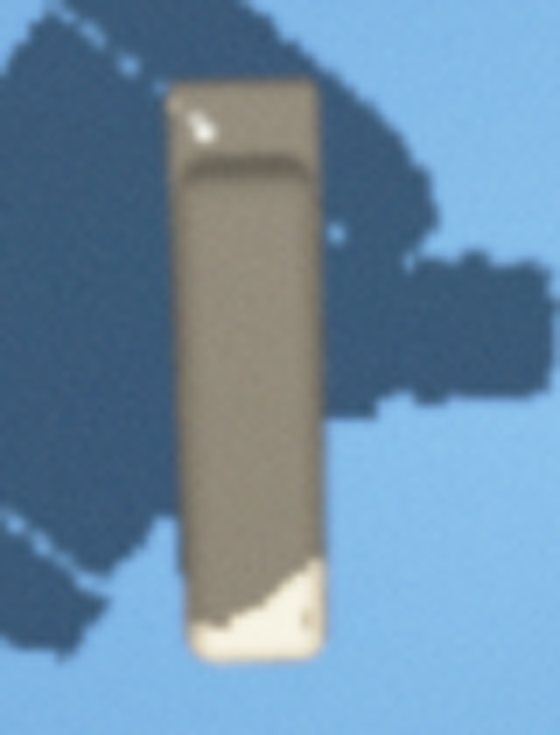

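```bash
python3 - <<'E'
from h import *
np.set_printoptions(precision=4,suppress=True)
W=dict(np.load("w1.npz"))
f=lambda a,b,z:at_z(W,215+a/7-.43,110+b/7-.43,z,True)
c=[f(183,180,.068),f(313,180,.068),f(325,660,.068),f(190,660,.068)]
for p in c: print(p)
m=sum(c)/4; a=(c[0]+c[1])/2-(c[2]+c[3])/2
print("centre",m,"len",np.hypot(*a[:2]),"thick",np.linalg.norm(c[0]-c[1]),np.linalg.norm(c[2]-c[3]),"y-axis angle",np.arctan2(a[1],a[0])-np.pi/2)
n=[f(168,85,.018),f(318,85,.018)]; print("nose +y end",n, "=> centre from nose",(n[0]+n[1])/2-a/np.hypot(*a[:2])*.05)
# height by triangulation with top camera: lower-y end of top
T=eyes.snapshot("top")
ot=ray(T,250+522/4-.375,110+376/4-.375); ow=ray(W,215+258/7-.43,110+660/7-.43,True)
print("tri",tri([ot,ow]))
E
```

```text
[ 0.4773 -0.2239  0.068 ]
[ 0.4963 -0.2224  0.068 ]
[ 0.5044 -0.2956  0.068 ]
[ 0.4837 -0.2972  0.068 ]
centre [ 0.4904 -0.2598  0.068 ] len 0.0736345755314166 thick 0.019039569688983727 0.020812718907117434 y-axis angle 0.09829921991337165
nose +y end [array([ 0.4725, -0.212 ,  0.018 ]), array([ 0.4978, -0.2101,  0.018 ])] => centre from nose [ 0.4901 -0.2608  0.018 ]
tri (array([ 0.4913, -0.2881,  0.0912]), [np.float64(0.0022201490578557842), np.float64(0.002220149057855742)])
```

Scraper centre is (0.490, -0.260), yaw about 0.09, and the nose width comes out at 25.5 mm, which fits. Descending over it.

```bash
python3 -m creep '[[[0.3,0,-4],[0,0,0.01]],[[0.3,0,-8],[0,0,0.01]],[[0.3,0,-11],[0,0,0.01]],[[0.3,0,-13],[0,0,0.01]],[[0.3,0,-14.5],[0,0,0.01]],[[0.3,0,-15.6],[0,0,0.01]],[[0.3,0,-16.3],[0,0,0.01]],[[0.3,0,-16.3],[0,0,0.01]],[[0.3,0,-16.3],[0,0,0.01]]]' 1 && python3 -m creep '[[[0,0,0],[0,0,0]],[[0,0,0],[0,0,0]],[[0,0,0],[0,0,0]],[[0,0,0],[0,0,0]],[[0,0,0],[0,0,0]],[[0,0,0],[0,0,0]],[[0,0,0],[0,0,0]],[[0,0,0],[0,0,0]],[[0,0,0],[0,0,0]],[[0,0,0],[0,0,0]]]' -1 60
```

```text
t: 4.87
ee_pos: [0.4907, -0.2595, 0.0313]
ee_rot: [2.117, 2.32, 0.0]
force: [0.4, 0.5, 0.4]
gripper_width: 0.0855
t: 5.7
ee_pos: [0.4903, -0.2598, 0.0305]
ee_rot: [-2.118, -2.32, 0.0]
force: [-0.5, 0.0, 0.2]
gripper_width: -0.0004
```

```bash
python3 - <<'E'
from h import *
for n in ["wrist","top","scene"]: save(eyes.snapshot(n),"miss_"+n) if n=="wrist" else save(eyes.snapshot(n),"miss_"+n,5,(310,150,410,250) if n=="top" else (100,170,220,260))
print(sensors.read_state()["gripper_width"])
E
```

```text
0.0002527529597967736
```

View pics/miss_wrist.png

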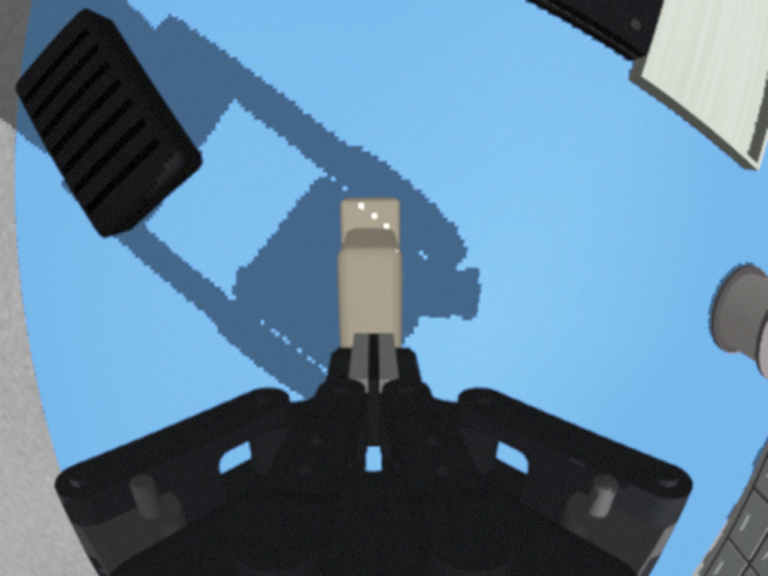

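View pics/miss_scene.png

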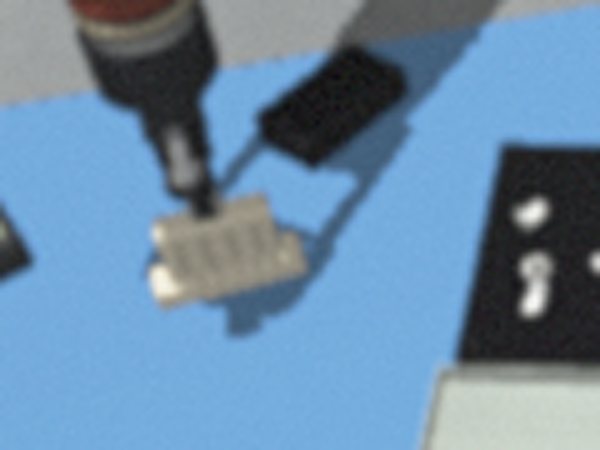

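The fingers shut at width 0 while the scraper still stands upright. They appear above or behind its grip, at (205,205) in the scene crop. I check where the reported TCP projects.

```bash
python3 - <<'E'
from h import *
np.set_printoptions(precision=4,suppress=True)
st=sensors.read_state();p=st["ee_pos"]
W=eyes.snapshot("wrist");S=eyes.snapshot("scene");T=eyes.snapshot("top")
print(p,"wrist px*1.5",proj(W,p,True)*1.5,"scene crop",(proj(S,p)-[100,170])*5,"scene",proj(S,p),"top crop",(proj(T,p)-[310,150])*5)
R=cv2.Rodrigues(W["rvec"])[0];c=-R.T@W["tvec"];Rt=cv2.Rodrigues(st["ee_rot"])[0]
print("cam world",c,"cam in tool",Rt.T@(c-p))
for n,s,fi in (("S",S,0),("T",T,0),("W",W,1)):
    for r in eyes.look_for("scraper",s)[:2]: print(n,r["score"],r["centre"])
    m=eyes.outline_of("scraper",s)
    for r in m[:2]:
        ys,xs=np.nonzero(r["mask"]);print(r["score"],xs.min(),xs.max(),ys.min(),ys.max())
a=W["image"][180:300,170:330,::-1];
cv2.imwrite("pics/mw.png",cv2.resize(a,None,fx=4.5,fy=4.5,interpolation=2))
E
```

```text
[ 0.4903 -0.2598  0.0306] wrist px*1.5 [370.4764 317.8114] scene crop [217.2854 249.1202] scene [143.4571 219.824 ] top crop [283.4142 270.1077]
cam world [ 0.4859 -0.1963  0.2105] cam in tool [ 0.0637  0.0013 -0.1799]
S 0.86 [0.502, -0.2583, 0.0358]
0.91 130 160 210 232
0.58 287 303 179 216
T 0.6 [0.4837, -0.226, 0.0594]
0.39 194 219 175 225
W 0.88 [0.4847, -0.2273, 0.0695]
0.88 224 267 132 231
```

View pics/miss_top.png

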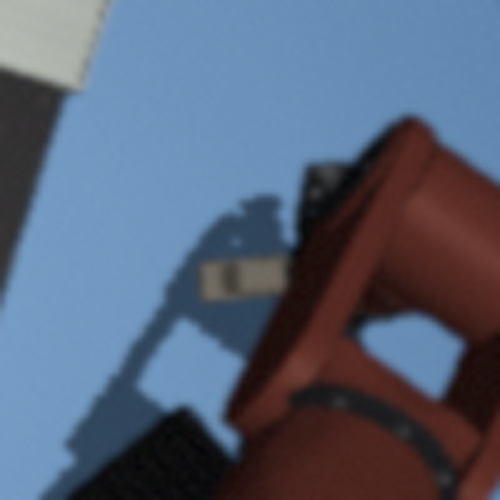

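View pics/mw.png

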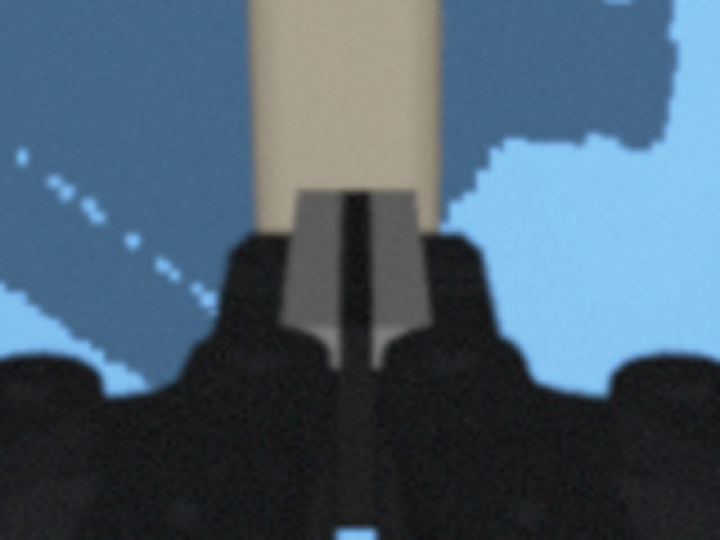

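```bash
python3 - <<'E'
from h import *
np.set_printoptions(precision=4,suppress=True)
st=sensors.read_state();p=st["ee_pos"];Rt=cv2.Rodrigues(st["ee_rot"])[0]
W=eyes.snapshot("wrist");S=eyes.snapshot("scene")
for h in [0,.01,.02,.03,.04,.05]:
    q=p+Rt@[0,0,-h]; print(h,"wrist",proj(W,q,True),"pad width px", (proj(W,p+Rt@[.011,0,-h],True)-proj(W,p+Rt@[-.011,0,-h],True)),"scene crop",(proj(S,q)-[100,170])*5)
# scraper top points projected from believed pose
c=np.array([.490,-.26]);a=.09;ex=np.array([np.cos(a),np.sin(a)]);ey=np.array([-ex[1],ex[0]])
for sx in (-.011,.011):
  for sy in (-.038,.038):
    for z in (.016,.068):
      q=np.r_[c+ex*sx+ey*sy,z];print(sx,sy,z,"scene crop",(proj(S,q)-[100,170])*5,"wrist",proj(W,q,True))
for sy in (-.05,.05):
      q=np.r_[c+ex*.013+ey*sy,.0];print(sy,"nose base scene crop",(proj(S,q)-[100,170])*5)
print(st["force"],st["joint_torque"],st["qpos"])
E
```

```text
0 wrist [246.9187 211.8103] pad width px [ -0.0707 -32.2833] scene crop [217.2962 249.0873]
0.01 wrist [246.8053 217.2715] pad width px [ -0.0812 -33.7282] scene crop [213.9235 239.386 ]
0.02 wrist [246.68   223.3267] pad width px [ -0.094  -35.2774] scene crop [210.5109 229.5695]
0.03 wrist [246.5407 230.0725] pad width px [ -0.1097 -36.935 ] scene crop [207.0574 219.6357]
0.04 wrist [246.3854 237.6258] pad width px [ -0.1292 -38.7017] scene crop [203.5625 209.5826]
0.05 wrist [246.2111 246.1292] pad width px [ -0.1535 -40.5727] scene crop [200.0253 199.4079]
-0.011 -0.038 0.016 scene crop [163.5294 265.8013] wrist [231.7227 253.9867]
-0.011 -0.038 0.068 scene crop [144.0069 214.9813] wrist [227.0328 294.906 ]
-0.011 0.038 0.016 scene crop [275.2522 237.1245] wrist [229.9   149.987]
-0.011 0.038 0.068 scene crop [259.4603 186.1872] wrist [223.1704 164.0141]
0.011 -0.038 0.016 scene crop [167.0052 289.1503] wrist [261.7254 254.0534]
0.011 -0.038 0.068 scene crop [147.3445 238.4229] wrist [265.1283 295.0349]
0.011 0.038 0.016 scene crop [280.0328 259.7804] wrist [263.2826 149.9973]
0.011 0.038 0.068 scene crop [264.1921 208.9112] wrist [268.2757 164.0332]
-0.05 nose base scene crop [155.1454 311.006 ]
0.05 nose base scene crop [302.5454 272.3433]
[ 0.0047 -0.0934  0.2746] [  0.0007 -36.3911 -25.0214  -0.0001   0.0007  -0.    ] [-0.6138  0.2674  1.8903  0.      0.984  -0.7048]
```

The reported TCP should project to (247,212) in the wrist image and (217,249) in the scene crop. The fingertips are seen about 40 mm farther back in both views, as does the pads' apparent spread when open. The scraper's predicted corners match the picture, so the scraper position holds and the fingers closed just above it at z of about 0.07. I open and measure the true tip offset.

```bash
python3 -m creep '[[[0,0,1],[0,0,0]],[[0,0,1],[0,0,0]],[[0,0,1],[0,0,0]],[[0,0,1],[0,0,0]],[[0,0,1],[0,0,0]],[[0,0,1],[0,0,0]],[[0,0,1],[0,0,0]],[[0,0,1],[0,0,0]]]' 1; python3 - <<'E'
from h import *
np.set_printoptions(precision=4,suppress=True)
st=sensors.read_state();p=st["ee_pos"];Rt=cv2.Rodrigues(st["ee_rot"])[0]
W=eyes.snapshot("wrist");S=eyes.snapshot("scene");print(p,st["gripper_width"])
save(W,"o_w",2.5,(100,200,400,340));save(S,"o_s",8,(100,160,180,230))
for h in [0,.013,.03,.04,.05,.06]:
    print(h,[ (proj(W,p+Rt@[.011,sy,-h],True)-[100,200])*2.5 for sy in(-.0425,.0425)],"scene",[(proj(S,p+Rt@[0,sy,-h])-[100,160])*8 for sy in(-.0425,.0425)])
E
```

```text
t: 7.07
ee_pos: [0.4902, -0.2597, 0.0404]
ee_rot: [-2.118, -2.32, 0.0]
force: [-0.1, -0.7, 0.1]
gripper_width: 0.0855
[ 0.4902 -0.2597  0.0404] 0.08545067098101945
0 [array([201.916 , -11.7976]), array([533.3001, -11.7199])] scene [array([330.0581, 393.4795]), array([355.6429, 535.9886])]
0.013 [array([190.2033,   3.3468]), array([544.3599,   3.4717])] scene [array([323.0175, 372.9889]), array([348.459 , 515.6198])]
0.03 [array([172.3949,  26.546 ]), array([561.1934,  26.7628])] scene [array([313.6486, 345.7219]), array([338.8911, 488.4917])]
0.04 [array([160.3225,  42.3936]), array([572.6178,  42.6881])] scene [array([308.0497, 329.427 ]), array([333.1687, 472.267 ])]
0.05 [array([146.8307,  60.2226]), array([585.3987,  60.6199])] scene [array([302.3843, 312.9385]), array([327.375 , 455.8399])]
0.06 [array([131.6836,  80.3903]), array([599.7652,  80.9249])] scene [array([296.6512, 296.2532]), array([321.5086, 439.2067])]
```

View pics/o_w.png

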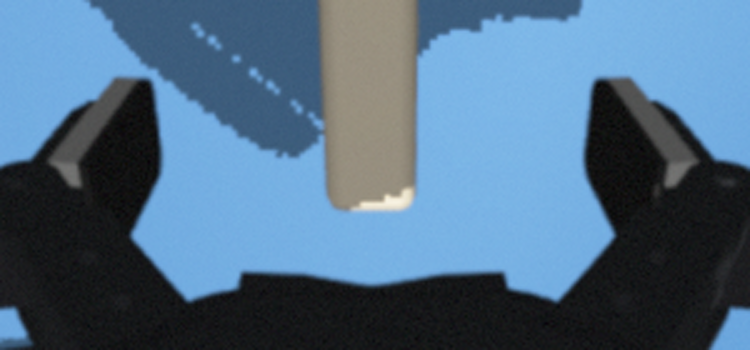

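View pics/o_s.png

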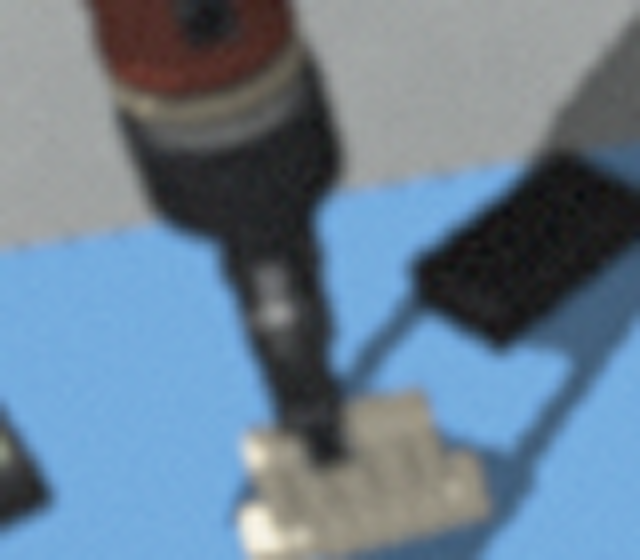

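Both views put the open tips about 48 mm behind the reported TCP, so the shut tips are about 36–38 mm behind it instead of 0. I will command with that offset, going down in two checked steps.

```bash
python3 -m creep '[[[0,0,-1.5],[0,0,0]],[[0,0,-2.5],[0,0,0]],[[0,0,-3.2],[0,0,0]],[[0,0,-3.2],[0,0,0]]]' 1 && python3 -m creep '[[[0,0,-0.6],[0,0,0]],[[0,0,-1.2],[0,0,0]],[[0,0,-1.5],[0,0,0]],[[0,0,-1.5],[0,0,0]]]'; python3 - <<'E'
from h import *
W=eyes.snapshot("wrist");S=eyes.snapshot("scene")
save(W,"o2_w",2);save(S,"o2_s",8,(100,160,180,230))
im=np.hstack([cv2.resize(cv2.imread("pics/o2_w.png"),(640,480))[:, :],cv2.resize(cv2.imread("pics/o2_s.png"),(400,480))[:, :150]]);cv2.imwrite("pics/o2.png",im)
E
```

```text
t: 7.5
ee_pos: [0.4884, -0.2585, 0.0062]
ee_rot: [-2.115, -2.317, 0.001]
force: [-0.2, 0.3, -0.6]
gripper_width: 0.0854
t: 7.83
ee_pos: [0.4897, -0.2594, -0.0073]
ee_rot: [-2.117, -2.319, 0.0]
force: [-0.8, 0.4, -0.5]
gripper_width: 0.0856
```

View pics/o2_s.png

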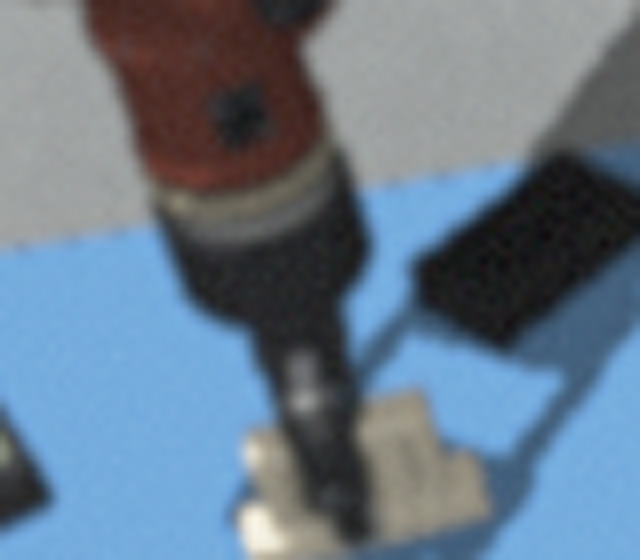

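View pics/o2.png

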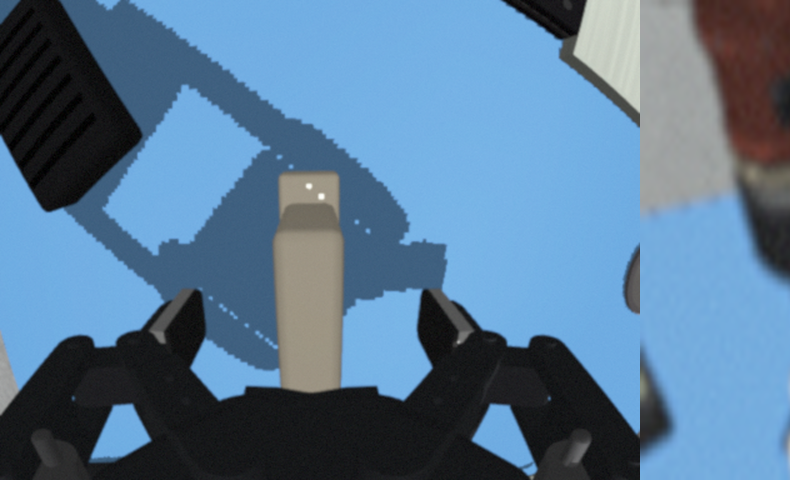

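The scraper's grip now stands between the pads (wrist, 205–420 columns). Closing.

```bash
python3 -m creep '[[[0,0,0],[0,0,0]],[[0,0,0],[0,0,0]],[[0,0,0],[0,0,0]],[[0,0,0],[0,0,0]],[[0,0,0],[0,0,0]],[[0,0,0],[0,0,0]],[[0,0,0],[0,0,0]],[[0,0,0],[0,0,0]],[[0,0,0],[0,0,0]]]' -1 70
```

```text
t: 8.68
ee_pos: [0.4903, -0.2599, -0.0062]
ee_rot: [2.118, 2.32, -0.0]
force: [-0.9, 0.6, 2.6]
gripper_width: 0.0212
```

Held (width 21 mm). Lifting and carrying to the near end of the plate (scraper centre at plate x = -84 mm), turned to the plate's yaw.

```bash
python3 -m creep '[[[0,0,2.5],[0,0,0]],[[0,0,5.5],[0,0,0]],[[0,1,8],[0,0,-0.05]],[[-1.2,8,8],[0,0,-0.17]],[[-1.2,8,8],[0,0,-0.17]],[[-2.4,16,8],[0,0,-0.29]],[[-2.4,16,8],[0,0,-0.29]],[[-3.55,25.6,8],[0,0,-0.387]],[[-3.55,25.6,8],[0,0,-0.387]],[[-3.55,25.6,8],[0,0,-0.387]],[[-3.55,25.6,6],[0,0,-0.387]],[[-3.55,25.6,4.5],[0,0,-0.387]],[[-3.55,25.6,3.5],[0,0,-0.387]],[[-3.55,25.6,3.5],[0,0,-0.387]],[[-3.55,25.6,3.5],[0,0,-0.387]]]'; python3 - <<'E'
from h import *
W=eyes.snapshot("wrist");S=eyes.snapshot("scene");T=eyes.snapshot("top")
save(W,"p_w",1.5);save(S,"p_s",8,(180,180,260,250));save(T,"p_t",5,(255,120,355,230))
np.savez("w2.npz",**{k:W[k] for k in ["image","fx","fy","cx","cy","rvec","tvec"]})
E
```

```text
t: 9.93
ee_pos: [0.4539, -0.0038, 0.0278]
ee_rot: [-2.524, -1.868, 0.002]
force: [-0.3, 0.2, -1.2]
gripper_width: 0.0212
```

View pics/p_w.png

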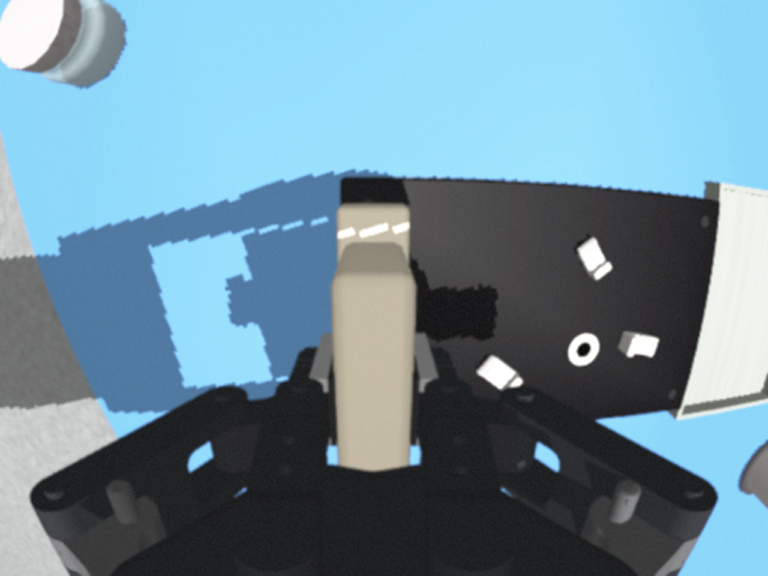

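View pics/p_s.png

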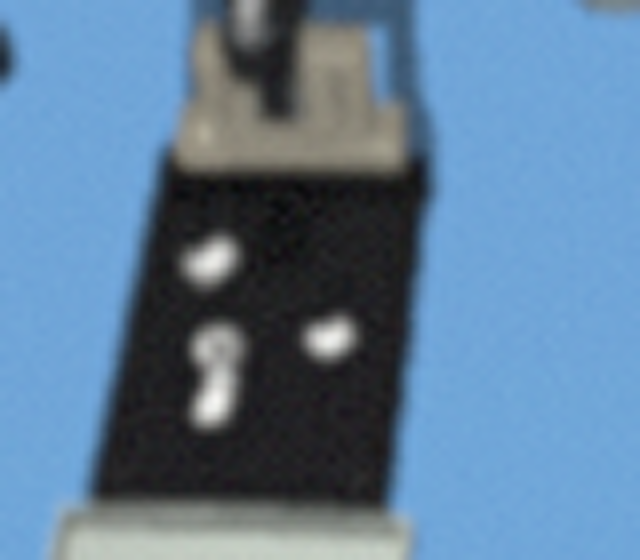

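View pics/p_t.png

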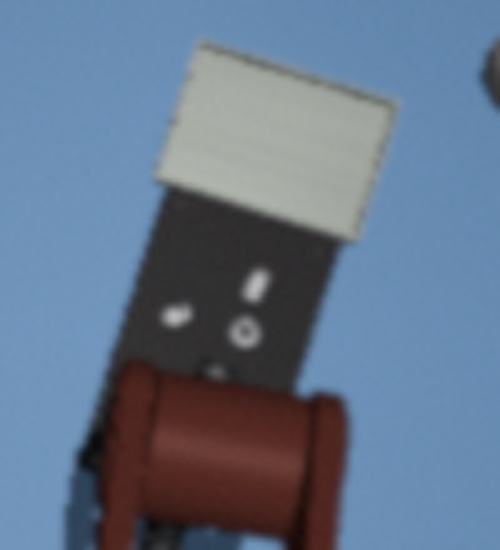

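The wrist view shows the scraper upright over the near end of the plate, chips at (594,258), (499,372) and (640,345), hole at (583,349). Checking the plate pose with this nearer view.

```bash
python3 - <<'E'
from h import *
np.set_printoptions(precision=4,suppress=True)
W=dict(np.load("w2.npz"));f=lambda a,b,z:at_z(W,(a+.5)/1.5-.5,(b+.5)/1.5-.5,z,True)
h=f(583,349,.018);A=f(341,178,.018);B=f(717,199,.018);C=f(674,412,.018)
print("hole",h,"A",A,"B",B,"C",C,"len",np.linalg.norm(A-B),"w",np.linalg.norm(B-C))
d=B-A;yaw=np.arctan2(d[1],d[0]);print("yaw",yaw, "end yaw",np.arctan2((C-B)[1],(C-B)[0])+np.pi/2)
y=-.298;ex=np.array([np.cos(y),np.sin(y)]);ey=np.array([-ex[1],ex[0]])
O=h[:2]-ex*.02+ey*.018;print("O",O)
for n,(a,b) in dict(c1=(594,258),c2=(499,372),c3=(640,345)).items():
    q=f(a,b,.023)[:2]-O;print(n,q@ex,q@ey)
for q in (A,B,C):print((q[:2]-O)@ex,(q[:2]-O)@ey)
st=sensors.read_state();q=st["ee_pos"][:2]-O;print("tcp in plate",q@ex,q@ey,st["ee_pos"])
# nose +y bottom/top corners: z unknown: base = .034+-; nose top = base+.018
zb=.0278+.0062
for a,b in ((337,206),(410,206)):
    g=f(a,b,zb+.018)[:2];print("nose top corner",g,(g-O)@ex,(g-O)@ey)
E
```

```text
hole [ 0.5499 -0.0549  0.018 ] A [0.4598 0.0564 0.018 ] B [ 0.6466 -0.0005  0.018 ] C [ 0.6078 -0.1201  0.018 ] len 0.1953016469829246 w 0.1257055102507249
yaw -0.29567083334567906 end yaw -0.31386618955791246
O [ 0.5361 -0.0318]
c1 0.016418043185743435 0.029483617389534318
c2 -0.025607075617343985 -0.026096735338972568
c3 0.05187012061182343 -0.01530456950508812
-0.09883795010951386 0.06192581648297673
0.09646316711624309 0.06238070615536566
0.09446878334094463 -0.06330898212792962
tcp in plate -0.08474522161202329 0.0027202230528598874 [ 0.4559 -0.0043  0.0295]
nose top corner [0.4582 0.0476] -0.09777399506555981 0.052995218588787495
nose top corner [0.4826 0.0401] -0.07223989487002347 0.053037784394251615
```

Everything agrees (TCP at plate x -85, y +3; nose end at ±50 about it). Lowering onto the plate with about 1 mm gap and starting the push.

```bash
python3 -m creep '[[[0,0,-0.8],[0,0,0]],[[0,0,-1.3],[0,0,0]],[[0,0,-1.6],[0,0,0]],[[0,0,-1.6],[0,0,0]],[[0,0,-1.6],[0,0,0]]]'
```

```text
t: 10.5
ee_pos: [0.4546, -0.0038, 0.0123]
ee_rot: [-2.524, -1.869, 0.001]
force: [0.1, -0.4, -0.4]
gripper_width: 0.0213
```

```bash
python3 -m creep '[[[0.5,-0.15,0],[0,0,0]],[[1.4,-0.44,0],[0,0,0]],[[2.4,-0.73,0],[0,0,0]],[[3.35,-1.03,0],[0,0,0]],[[4.3,-1.32,0],[0,0,0]],[[5.25,-1.61,0],[0,0,0]],[[6.2,-1.9,0],[0,0,0]],[[7.2,-2.2,0],[0,0,0]],[[8.1,-2.49,0],[0,0,0]],[[9.1,-2.78,0],[0,0,0]],[[10,-3.08,0],[0,0,0]],[[10,-3.08,0],[0,0,0]]]'; python3 - <<'E'
from h import *
W=eyes.snapshot("wrist");S=eyes.snapshot("scene")
save(W,"q_w",1.5);save(S,"q_s",6,(170,190,260,280))
E
```

```text
t: 11.5
ee_pos: [0.5576, -0.0355, 0.0132]
ee_rot: [2.523, 1.868, 0.003]
force: [1.2, -0.7, -0.6]
gripper_width: 0.0213
```

View pics/q_w.png

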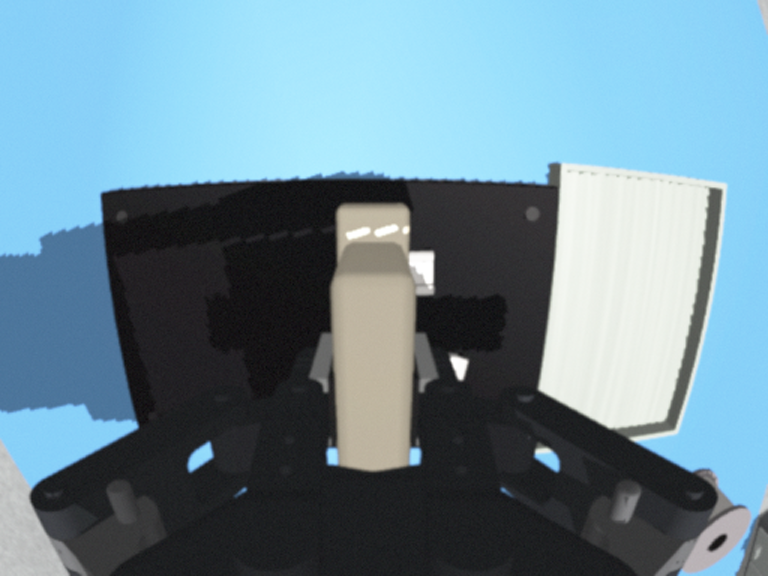

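View pics/q_s.png

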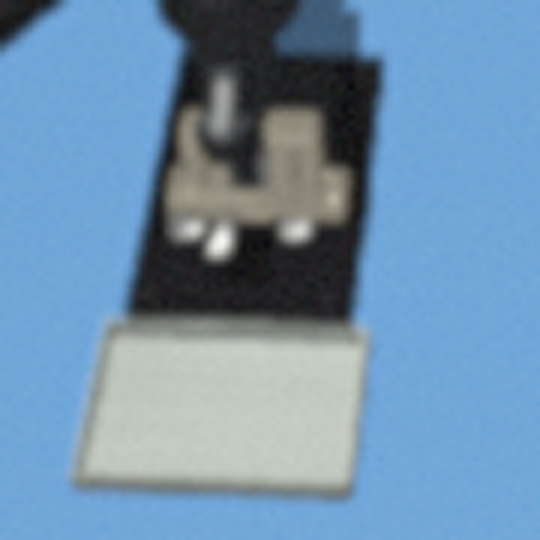

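All three chips are ahead of the nose in both pictures (scene crop: (185,230), (220,242), (295,232)). Pushing on to centre at plate x of about 110.

```bash
python3 -m creep '[[[0.5,-0.15,0],[0,0,0]],[[1.2,-0.37,0],[0,0,0]],[[2,-0.61,0],[0,0,0]],[[2.8,-0.86,0],[0,0,0]],[[3.6,-1.1,0],[0,0,0]],[[4.4,-1.35,0],[0,0,0]],[[5.2,-1.59,0],[0,0,0]],[[6,-1.84,0],[0,0,0]],[[6.8,-2.08,0],[0,0,0]],[[7.6,-2.33,0],[0,0,0]],[[8.4,-2.57,0],[0,0,0]],[[8.4,-2.57,0],[0,0,0]],[[8.4,-2.57,0],[0,0,0]],[[8.4,-2.57,0],[0,0,0]]]'; python3 - <<'E'
from h import *
W=eyes.snapshot("wrist");S=eyes.snapshot("scene");T=eyes.snapshot("top")
save(W,"r_w",1.5);save(S,"r_s",6,(170,190,260,280));save(T,"r_t",5,(260,110,360,210))
E
```

```text
t: 12.77
ee_pos: [0.6384, -0.0602, 0.0124]
ee_rot: [-2.524, -1.869, 0.001]
force: [-0.4, -0.1, -0.8]
gripper_width: 0.0212
```

View pics/r_w.png

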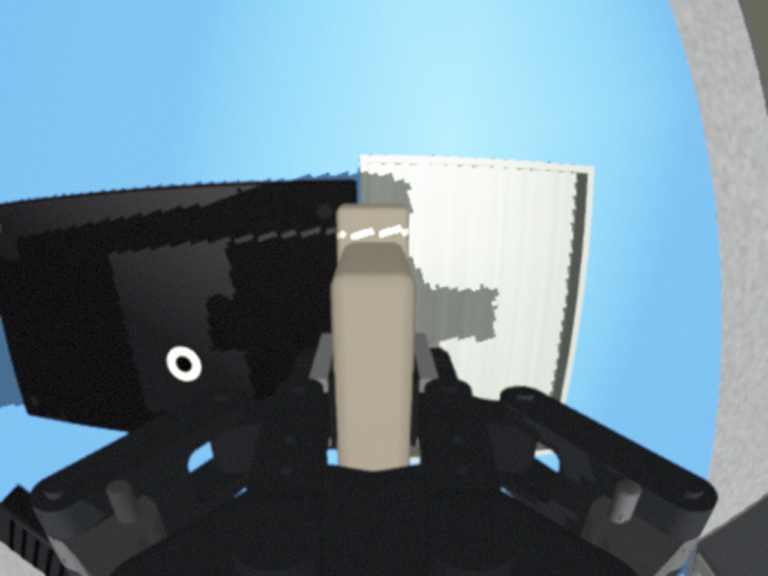

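View pics/r_s.png

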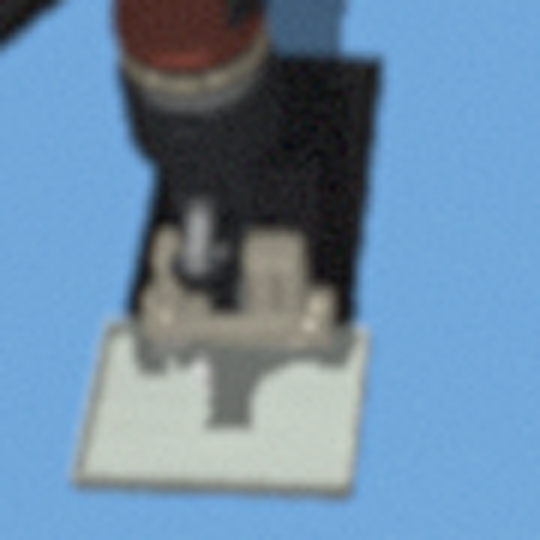

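```bash
python3 -m creep '[[[0,0,1.5],[0,0,0]],[[-0.5,0,4.5],[0,0,0]],[[-3,1,7],[0,0,0]],[[-6,2,7],[0,0,0]],[[-6,2,7],[0,0,0]],[[-6,2,7],[0,0,0]]]'; python3 - <<'E'
from h import *
W=eyes.snapshot("wrist");S=eyes.snapshot("scene")
save(W,"s_w",1.5);save(S,"s_s",6,(170,190,260,280))
E
```

```text
t: 13.42
ee_pos: [0.5771, -0.0396, 0.0834]
ee_rot: [-2.524, -1.87, 0.0]
force: [0.5, 0.3, -1.6]
gripper_width: 0.0213
```

View pics/s_w.png

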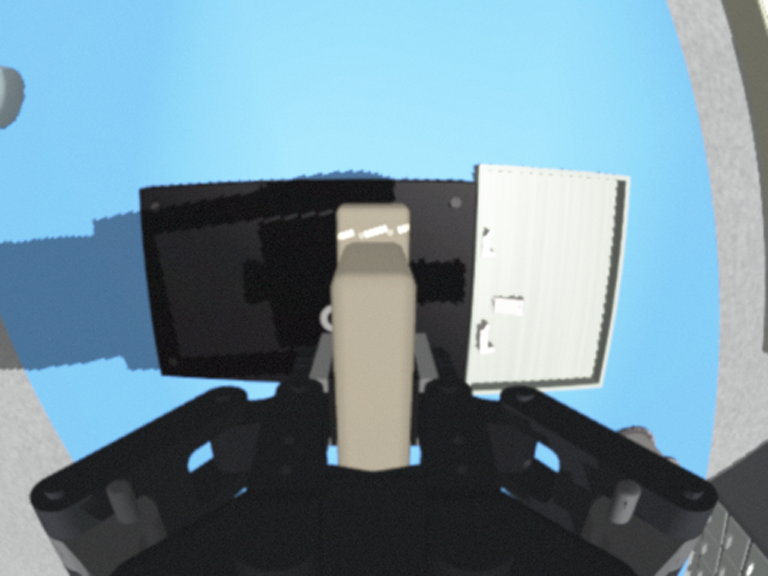

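View pics/s_s.png

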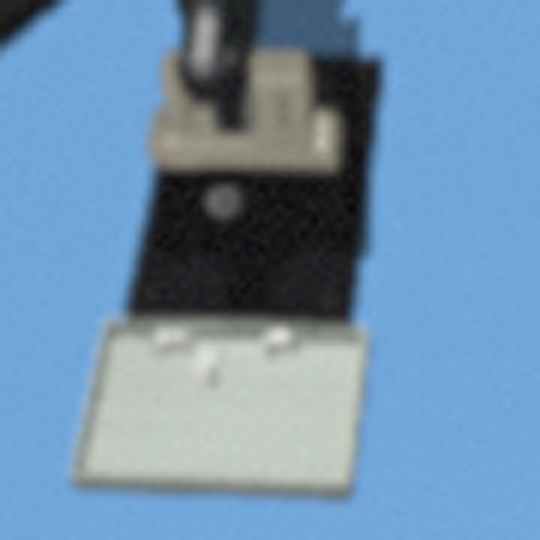

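Three chips now show in the tray at wrist (487,243), (508,305), (485,337). I check that the two by the wall lie inside.

```bash
python3 - <<'E'
from h import *
np.set_printoptions(precision=4,suppress=True)
W=eyes.snapshot("wrist");save(W,"s_c",7,(295,95,430,180) if 0 else (305,130,365,250))
f=lambda a,b,z:at_z(W,(a+.5)/1.5-.5,(b+.5)/1.5-.5,z,True)
y=-.298;ex=np.array([np.cos(y),np.sin(y)]);ey=np.array([-ex[1],ex[0]]);O=np.array([.5355,-.031])
for a,b in ((487,243),(508,305),(485,337)):
  for z in (.008,.014):
    q=f(a,b,z)[:2]-O;print(z,"tray xy",q@ex-.152,q@ey)
E
```

```text
0.008 tray xy -0.03787132977883481 0.024350826968063972
0.014 tray xy -0.03946565975754064 0.025378339341281454
0.008 tray xy -0.021623687122864443 -0.014354705390195694
0.014 tray xy -0.023599489151546804 -0.01241844095449291
0.008 tray xy -0.03486245380939315 -0.03545936985541642
0.014 tray xy -0.03652742801067896 -0.03302759725350863
```

View pics/s_c.png

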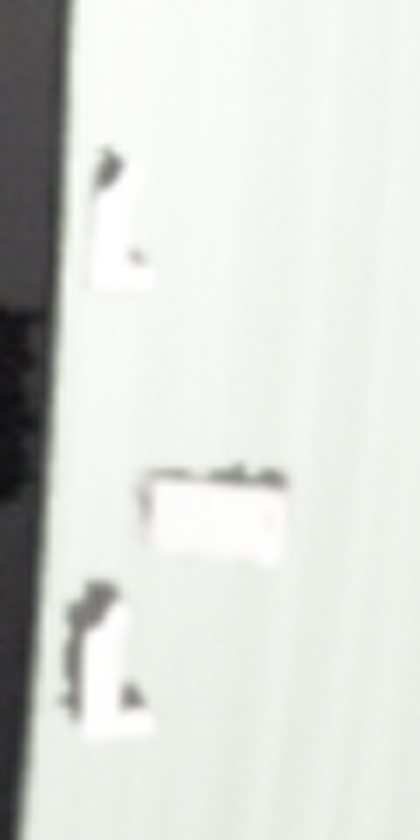

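All three are well inside (tray x -0.02 to -0.04). Setting the scraper back on its original spot.

```bash
python3 -m creep '[[[-2,-4,0],[0,0,0.1]],[[-4,-8,0],[0,0,0.2]],[[-5,-12,0],[0,0,0.3]],[[-7,-16,0],[0,0,0.387]],[[-8.7,-20,0],[0,0,0.387]],[[-8.7,-22,0],[0,0,0.387]],[[-8.7,-22,-1],[0,0,0.387]],[[-8.7,-22,-4],[0,0,0.387]],[[-8.7,-22,-6],[0,0,0.387]],[[-8.7,-22,-7.3],[0,0,0.387]],[[-8.7,-22,-8.2],[0,0,0.387]],[[-8.7,-22,-8.7],[0,0,0.387]],[[-8.7,-22,-8.7],[0,0,0.387]],[[-8.7,-22,-8.7],[0,0,0.387]]]'
```

```text
t: 14.73
ee_pos: [0.4929, -0.2607, -0.0037]
ee_rot: [2.116, 2.32, 0.0]
force: [0.1, -0.2, -1.5]
gripper_width: 0.0211
```

```bash
python3 -m creep '[[[0,0,-0.15],[0,0,0]],[[0,0,-0.25],[0,0,0]],[[0,0,-0.25],[0,0,0]]]'
```

```text
t: 14.98
ee_pos: [0.4923, -0.2606, -0.0062]
ee_rot: [2.117, 2.319, 0.0]
force: [0.3, -0.8, -1.2]
gripper_width: 0.0211
```

Force is still -1.2 N (the weight), so it is at or just above the mat. Releasing, then rising.

```bash
python3 -m creep '[[[0,0,-0.05],[0,0,0]],[[0,0,-0.05],[0,0,0]],[[0,0,-0.05],[0,0,0]],[[0,0,-0.05],[0,0,0]],[[0,0,-0.05],[0,0,0]],[[0,0,-0.05],[0,0,0]],[[0,0,-0.05],[0,0,0]],[[0,0,-0.05],[0,0,0]],[[0,0,-0.05],[0,0,0]]]' 1 && python3 -m creep '[[[0,0,3],[0,0,0]],[[0,0,7],[0,0,0]],[[0,0,11],[0,0,0]],[[0,0,15],[0,0,0]],[[0,0,18],[0,0,0]],[[0,0,18],[0,0,0]]]'; python3 - <<'E'
from h import *
W=eyes.snapshot("wrist");save(W,"t_w",1.5)
E
```

```text
t: 15.73
ee_pos: [0.4918, -0.2604, -0.0074]
ee_rot: [-2.118, -2.32, -0.0]
force: [0.5, 0.4, 0.9]
gripper_width: 0.0854
t: 16.23
ee_pos: [0.4967, -0.2637, 0.1818]
ee_rot: [2.107, 2.309, 0.003]
force: [0.7, 0.1, 1.3]
gripper_width: 0.0853
```

View pics/t_w.png

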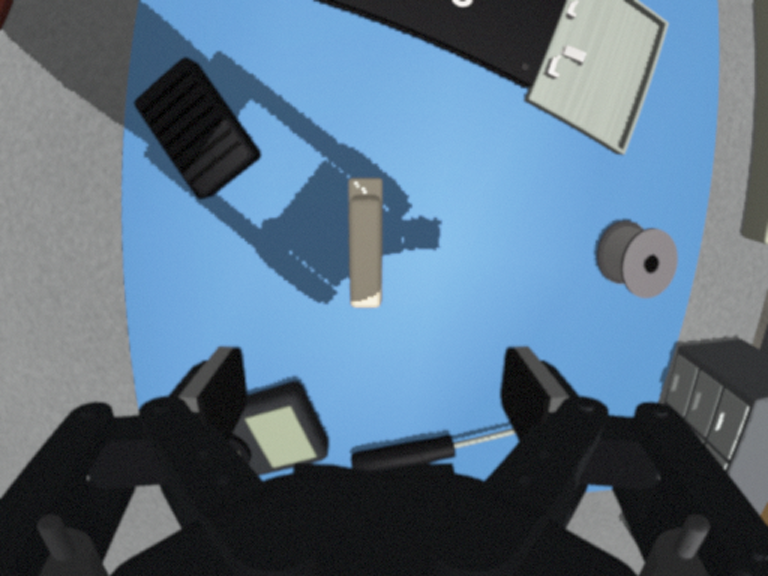

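The scraper stands upright, released on the mat at (365,245), and the chips are in the tray. Next the loupe: working out its rough pose.

```bash
python3 - <<'E'
from h import *
np.set_printoptions(precision=4,suppress=True)
T=eyes.snapshot("top")
f=lambda a,b,z:at_z(T,180+a/4-.375,100+b/4-.375,z)
L=f(117.5,337,.012);E=f(61,502,.022);d=L-E;print("lens",L,"end",E,"len",np.hypot(*d[:2]),"yaw",np.arctan2(d[1],d[0]))
u=d/np.linalg.norm(d);print("origin",L-u*.075, E+u*.075)
E
```

```text
lens [0.5525 0.2642 0.012 ] end [0.4138 0.3074 0.022 ] len 0.1453049275394785 yaw -0.3023266820504121
origin [0.4811 0.2864 0.0171] [0.4852 0.2851 0.0169]
```

```bash
python3 -m creep '[[[-2,16,0],[0,0,0.3]],[[-2,16,0],[0,0,0.3]],[[-2,16,0],[0,0,0.4]],[[-2,16,0],[0,0,0.5]],[[-3,36,0],[0,0,0.8]],[[-3,36,0],[0,0,0.8]],[[-3,36,0],[0,0,0.8]],[[-3,36,0],[0,0,0.9]],[[-3,36,0],[0,0,1.0]],[[-3.5,55,0],[0,0,1.14]],[[-3.5,55,0],[0,0,1.14]],[[-3.5,55,0],[0,0,1.14]],[[-3.5,55,0],[0,0,1.14]],[[-3.5,55,0],[0,0,1.14]],[[-3.5,55,0],[0,0,1.14]],[[-3.5,55,0],[0,0,1.14]],[[-3.5,55,0],[0,0,1.14]]]'; python3 - <<'E'
from h import *
W=eyes.snapshot("wrist");save(W,"u_w",1.5);print(sensors.read_state()["ee_pos"])
np.savez("w3.npz",**{k:W[k] for k in ["image","fx","fy","cx","cy","rvec","tvec"]})
E
```

```text
t: 17.75
ee_pos: [0.4554, 0.2886, 0.1704]
ee_rot: [-0.53, -3.093, 0.005]
force: [0.1, -1.3, 0.2]
gripper_width: 0.0855
[0.45584789 0.28826157 0.17089695]
```

View pics/u_w.png

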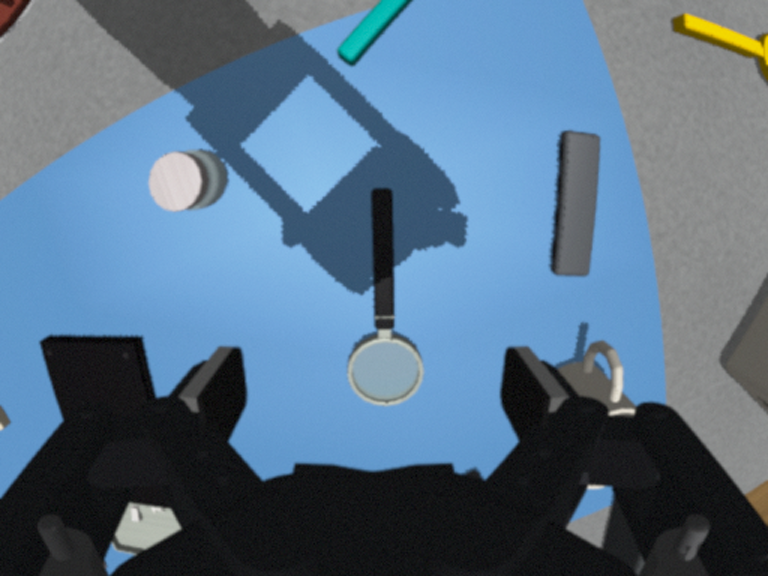

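The black-handled steel loupe lies at wrist (381–386, 188–400): handle end (381,188), ring centre (386,369). The turquoise one (380,25) and the yellow one (740,40) are the look-alikes to leave. I compute its pose, then use two wrist views to measure the jaw tip before grasping.

```bash
python3 - <<'E'
from h import *
np.set_printoptions(precision=4,suppress=True)
W=dict(np.load("w3.npz"));f=lambda a,b,z:at_z(W,(a+.5)/1.5-.5,(b+.5)/1.5-.5,z,True)
L=f(386,369,.012);E=f(381.5,189,.022);d=L-E;yaw=np.arctan2(d[1],d[0]);u=np.array([np.cos(yaw),np.sin(yaw)])
print("lens",L,"end",E,"len",np.hypot(*d[:2]),"yaw",yaw,"origin",L[:2]-u*.075,E[:2]+u*.075)
for a,b,c,e in ((373,190,391,190),(375,327,395,327)): print("handle width",np.linalg.norm(f(a,b,.022)-f(c,e,.022)))
print("ring d",np.linalg.norm(f(348,369,.012)-f(424,369,.012)))
save(W,"u_c",5,(215,110,305,280) if 0 else (200,115,310,225))
E
python3 -m creep '[[[6,-5,3],[0,0,-0.12]],[[10,-8,3],[0,0,-0.24]],[[14,-11,3],[0,0,-0.36]],[[18,-14,3],[0,0,-0.48]],[[18,-18,3],[0,0,-0.6]],[[18,-18,3],[0,0,-0.72]],[[18,-18,3],[0,0,-0.84]],[[18,-18,3],[0,0,-0.96]],[[18,-18,3],[0,0,-1.08]],[[18,-18,3],[0,0,-1.14]],[[18,-18,3],[0,0,-1.14]],[[18,-18,3],[0,0,-1.14]]]'; python3 - <<'E'
from h import *
W=eyes.snapshot("wrist");save(W,"j1",1.5)
np.savez("j1.npz",**{k:W[k] for k in ["image","fx","fy","cx","cy","rvec","tvec"]})
E
```

```text
lens [0.5534 0.2634 0.012 ] end [0.412  0.3085 0.022 ] len 0.1483664889235873 yaw -0.3087691328382935 origin [0.4819 0.2862] [0.4835 0.2857]
handle width 0.013185119163116748
handle width 0.015703774238950165
ring d 0.06388214006810423
t: 18.8
ee_pos: [0.6363, 0.108, 0.2021]
ee_rot: [-2.118, -2.319, 0.001]
force: [-0.4, -0.1, -0.0]
gripper_width: 0.0851
```

View pics/j1.png

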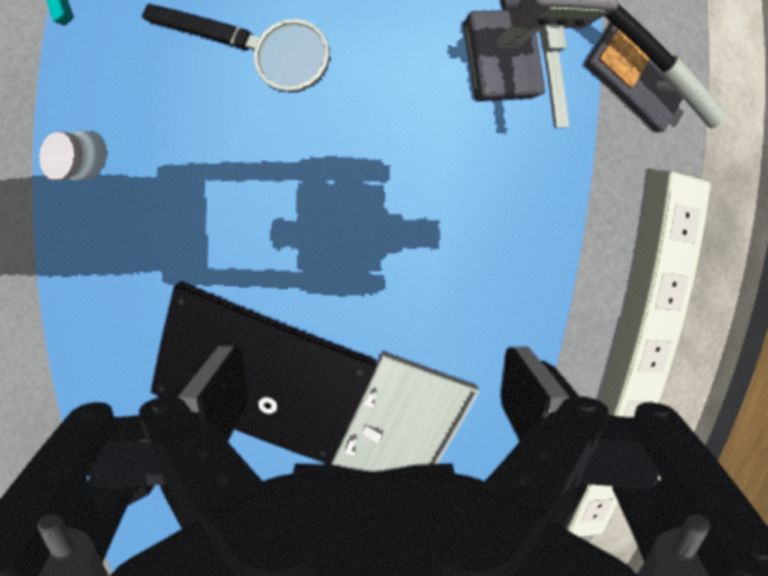

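View pics/u_c.png

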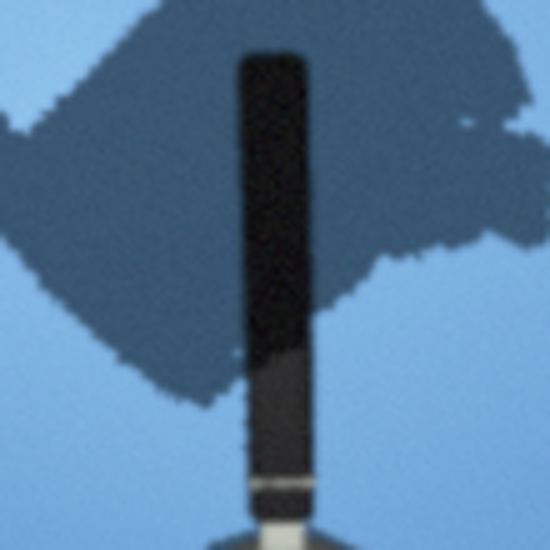

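The jaw tip is at (560,126), with gauge and loupe both in view. Second view from about 12 cm further in x.

```bash
python3 -m creep '[[[4,1,0],[0,0,0]],[[8,2,0],[0,0,0]],[[12,3,0],[0,0,0]],[[12,3,0],[0,0,0]],[[12,3,0],[0,0,0]],[[12,3,0],[0,0,0]]]'; python3 - <<'E'
from h import *
W=eyes.snapshot("wrist");S=eyes.snapshot("scene");T=eyes.snapshot("top");save(W,"j2",1.5)
for n,s in (("j2",W),("js",S),("jt",T)): np.savez(n+".npz",**{k:s[k] for k in ["image","fx","fy","cx","cy","rvec","tvec"]})
J=dict(np.load("j1.npz"));save(J,"j1c",7,(340,0,400,95));save(S,"jsc",8,(300,215,345,265))
E
```

```text
t: 19.35
ee_pos: [0.756, 0.1394, 0.2015]
ee_rot: [-2.116, -2.32, 0.003]
force: [-0.4, -0.4, 0.3]
gripper_width: 0.0852
```

View pics/j2.png

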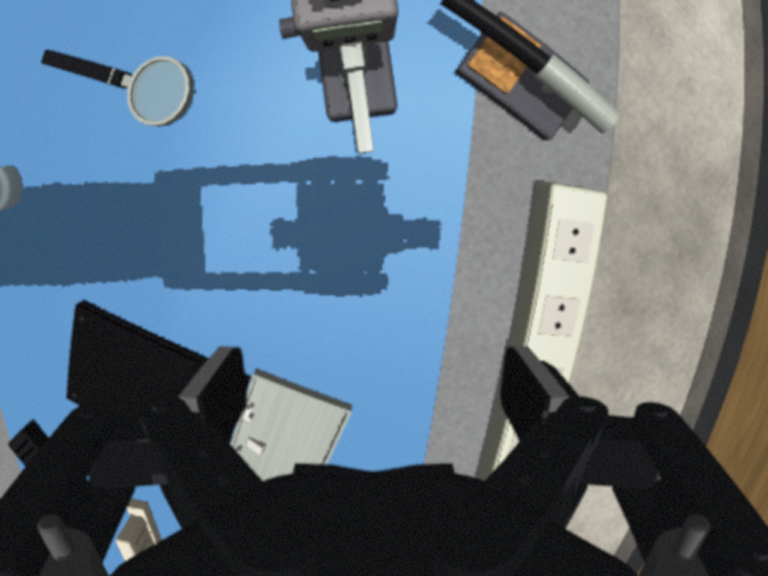

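View pics/j1c.png

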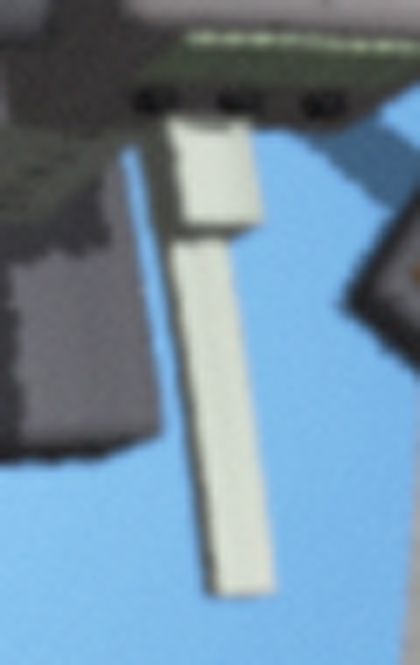

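View pics/jsc.png

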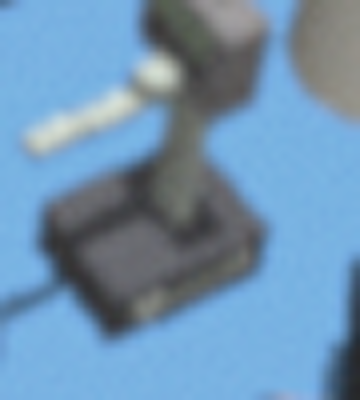

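```bash
python3 - <<'E'
from h import *
J=dict(np.load("j2.npz"));save(J,"j2c",8,(205,20,275,110))
E
```

```text
(no output)
```

View pics/j2c.png

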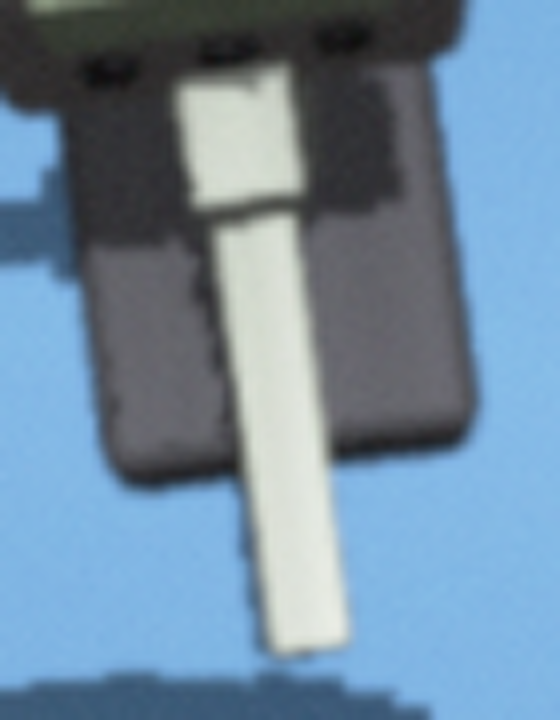

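```bash
python3 - <<'E'
from h import *
np.set_printoptions(precision=4,suppress=True)
A=dict(np.load("j1.npz"));B=dict(np.load("j2.npz"));C=dict(np.load("w3.npz"));S=dict(np.load("js.npz"))
a=lambda u,v:ray(A,340+(u+.5)/7-.5,(v+.5)/7-.5,True)
b=lambda u,v:ray(B,205+(u+.5)/8-.5,20+(v+.5)/8-.5,True)
for p,q in (((217,596),(272,652)),((274,592),(350,646)),((246,594),(311,649))):
    P,e=tri([a(*p),b(*q)]);print("jaw tip top",P,e,"-> underside",P[2]-.006, "scene px crop",(proj(S,P)-[300,215])*8,(proj(S,P-[0,0,.006])-[300,215])*8)
g=lambda M,u,v:ray(M,(u+.5)/1.5-.5,(v+.5)/1.5-.5,True)
P,e=tri([g(A,291,55),g(B,159.5,90.5),g(C,386,369)]);print("ring centre",P,e)
P,e=tri([g(A,146.5,11),g(B,45,57.5),g(C,381.5,189)]);print("handle end",P,e)
# also known points: hole in A
P,e=tri([g(A,267,405.5)]*1+[ray(dict(np.load("w2.npz")),583.5/1.5-.5,349.5/1.5-.5,True)]);print("hole",P,e)
h=at_z(A,267.5/1.5-.5,406/1.5-.5,.018,True);print("hole from A",h)
E
```

```text
jaw tip top [0.7414 0.2105 0.117 ] [np.float64(0.0001790880511411461), np.float64(0.0001790880511411742)] -> underside 0.1109940873934007 scene px crop [ 12.8714 134.1628] [ 11.463  144.3316]
jaw tip top [0.7498 0.2122 0.1171] [np.float64(0.0001757377787016746), np.float64(0.0001757377787015754)] -> underside 0.11114925487898918 scene px crop [ 25.1751 150.0719] [ 23.7096 160.2306]
jaw tip top [0.7456 0.2114 0.1172] [np.float64(3.4564668319984836e-06), np.float64(3.4564668318882554e-06)] -> underside 0.11117193306717417 scene px crop [ 19.0089 141.9459] [ 17.5719 152.1111]
ring centre [0.5543 0.2626 0.0095] [np.float64(0.00045500401637132244), np.float64(3.327330798467583e-05), np.float64(0.0004788744658025147)]
handle end [0.4125 0.308  0.0152] [np.float64(0.0007992798318008102), np.float64(0.0010615726162613122), np.float64(0.000426541065391246)]
hole [ 0.5498 -0.055   0.0186] [np.float64(0.00042314596721944016), np.float64(0.0004231459672194677)]
hole from A [ 0.5496 -0.0559  0.018 ]
```

```bash
python3 - <<'E'
from h import *
np.set_printoptions(precision=4,suppress=True)
T=dict(np.load("jt.npz"));S=dict(np.load("js.npz"))
P=[.7456,.2114,.117]
print("top px",proj(T,P),"crop tg",(proj(T,P)-[180,100])*4,"scene",proj(S,P))
R=cv2.Rodrigues(T["rvec"])[0];print("topcam",-R.T@T["tvec"])
save(T,"jtc",8,(190,100,240,150))
print((proj(T,P)-[190,100])*8)
E
```

```text
top px [223.2791 119.8679] crop tg [173.1166  79.4717] scene [302.3853 232.7733]
topcam [0.421  0.102  1.4885]
[266.2332 158.9433]
```

View pics/jtc.png

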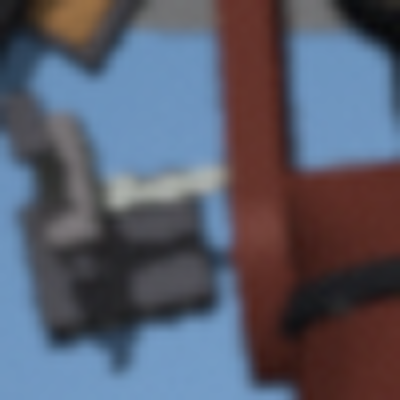

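```bash
python3 - <<'E'
from h import *
np.set_printoptions(precision=4,suppress=True)
A=dict(np.load("j1.npz"));B=dict(np.load("j2.npz"));T=dict(np.load("jt.npz"));S=dict(np.load("js.npz"))
a=lambda u,v:ray(A,340+(u+.5)/7-.5,(v+.5)/7-.5,True)
b=lambda u,v:ray(B,205+(u+.5)/8-.5,20+(v+.5)/8-.5,True)
print("base corner (exp .034)",tri([a(159,432),b(470,425)]))
g=lambda M,u,v:ray(M,(u+.5)/1.5-.5,(v+.5)/1.5-.5,True)
# tray corner, far +y : j1 (477,386)  j2 (351,406)  exp z .014
print("tray far+y corner (exp .014)",tri([g(A,477,386),g(B,351,406)]))
print("tray near+y corner",tri([g(A,384,352),g(B,258,370)]))
# power strip? lens
ts=ray(T,180+172/4,100+84.5/4); ss=ray(S,300+31/8,215+141/8)
print("jaw scene+top",tri([ts,ss])); print("jaw all",tri([ts,ss,a(246,594),b(311,649)]))
print("jaw j+scene",tri([ss,a(246,594),b(311,649)]))
for n,M in(("top",T),("scene",S)):
    print(n,"hole pred",proj(M,[.5497,-.055,.018]),"ring pred",proj(M,[.5540,.263,.012]))
E
```

```text
base corner (exp .034) (array([0.7633, 0.2499, 0.0309]), [np.float64(0.00047420171229052295), np.float64(0.00047420171229057233)])
tray far+y corner (exp .014) (array([ 0.7496, -0.0223,  0.0059]), [np.float64(0.00010786822973137745), np.float64(0.00010786822973131343)])
tray near+y corner (array([0.6565, 0.0042, 0.0005]), [np.float64(0.00020150804651452092), np.float64(0.00020150804651453738)])
jaw scene+top (array([0.7432, 0.2148, 0.1134]), [np.float64(0.002381838937471224), np.float64(0.002381838937471354)])
jaw all (array([0.7448, 0.2128, 0.116 ]), [np.float64(0.002977874846442715), np.float64(0.003411467536371071), np.float64(0.0017864637756617834), np.float64(0.0016056793373481347)])
jaw j+scene (array([0.746 , 0.2127, 0.1175]), [np.float64(0.0029335150083817296), np.float64(0.0014933411905191404), np.float64(0.0014605820891559985)])
top hole pred [304.3097 185.6823] ring pred [209.3542 183.4371]
scene hole pred [206.2954 223.2835] ring pred [294.8884 207.7457]
```

Jaw tip top comes out at z = 0.117 from the wrist pair and 0.113 from scene and top (calibration-limited). I check the wrist pair's depth on carefully picked reference features.

```bash
python3 - <<'E'
from h import *
A=dict(np.load("j1.npz"));B=dict(np.load("j2.npz"))
def cr(M,x,y): return cv2.resize(M["image"][y:y+50,x:x+50,::-1],(400,400),interpolation=cv2.INTER_CUBIC)
im=np.hstack([cr(A,295,225),cr(B,210,240)]);cv2.imwrite("pics/tr.png",im)
im=np.hstack([cr(A,168,10),cr(B,80,35)]);cv2.imwrite("pics/rg.png",im)
E
```

```text
(no output)
```

View pics/tr.png

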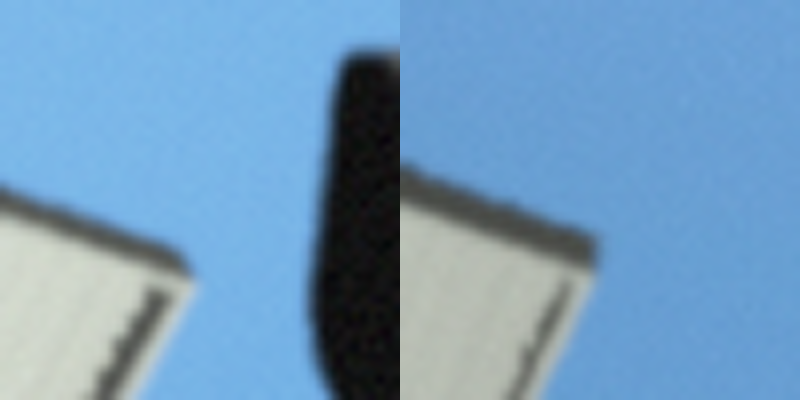

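View pics/rg.png

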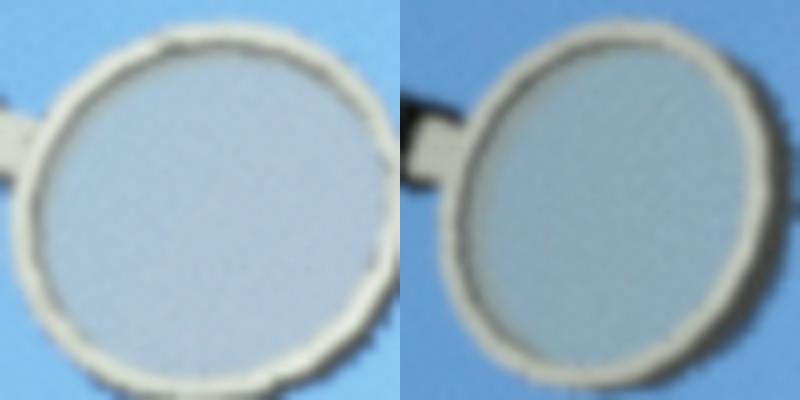

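```bash
python3 - <<'E'
from h import *
np.set_printoptions(precision=4,suppress=True)
A=dict(np.load("j1.npz"));B=dict(np.load("j2.npz"))
r=lambda M,x,y,u,v:ray(M,x+(u+.5)/8-.5,y+(v+.5)/8-.5,True)
print("tray corner top exp .014",tri([r(A,295,225,192,275),r(B,210,240,197,268)]))
print("ring top exp .012",tri([r(A,168,10,207,210),r(B,80,35,206,204)]))
for M in (A,B):
    R=cv2.Rodrigues(M["rvec"])[0];print(-R.T@M["tvec"])
E
```

```text
tray corner top exp .014 (array([ 0.7503, -0.0239,  0.0095]), [np.float64(0.00041619381608270123), np.float64(0.00041619381608267337)])
ring top exp .012 (array([0.5539, 0.2626, 0.0115]), [np.float64(6.67564636362321e-05), np.float64(6.675646363630519e-05)])
[0.6321 0.1716 0.3821]
[0.752  0.203  0.3815]
```

```bash
python3 -m creep '[[[-4,0,0],[0,0,0]],[[-6.5,0,-2],[0,0,0]],[[-6.5,0,-6],[0,0,0]],[[-6.5,0,-10],[0,0,0]],[[-6.5,0,-12],[0,0,0]],[[-6.5,0,-12],[0,0,0]],[[-6.5,0,-12],[0,0,0]],[[-6.5,0,-12],[0,0,0]],[[-6.5,0,-12],[0,0,0]]]'; python3 - <<'E'
from h import *
W=eyes.snapshot("wrist");save(W,"j4",1.5)
np.savez("j4.npz",**{k:W[k] for k in ["image","fx","fy","cx","cy","rvec","tvec"]})
P=np.array([.7456,.2114,.1172]);print(proj(W,P,True)*1.5)
E
```

```text
t: 20.25
ee_pos: [0.6945, 0.1399, 0.087]
ee_rot: [2.115, 2.317, 0.008]
force: [0.4, 0.0, 0.0]
gripper_width: 0.0859
[535.36735773 162.88700858]
```

View pics/j4.png

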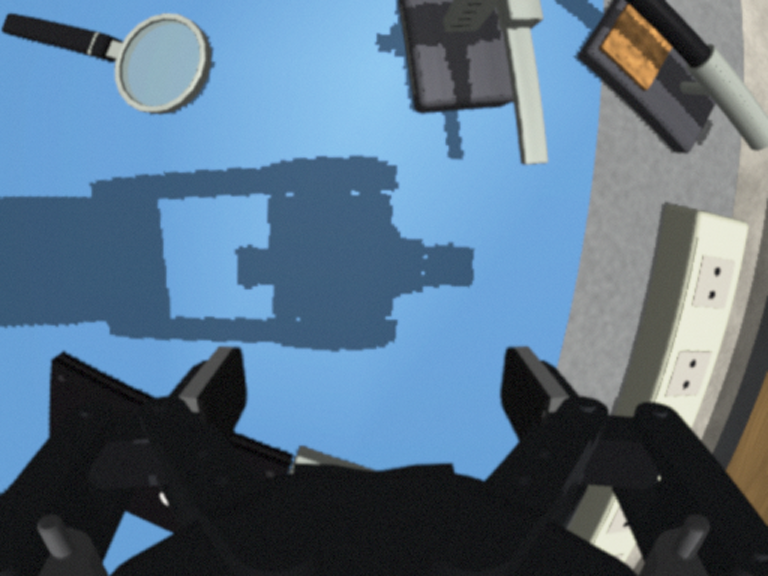

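```bash
python3 - <<'E'
from h import *
M=dict(np.load("j4.npz"));save(M,"j4c",9,(330,70,380,120))
E
```

```text
(no output)
```

View pics/j4c.png

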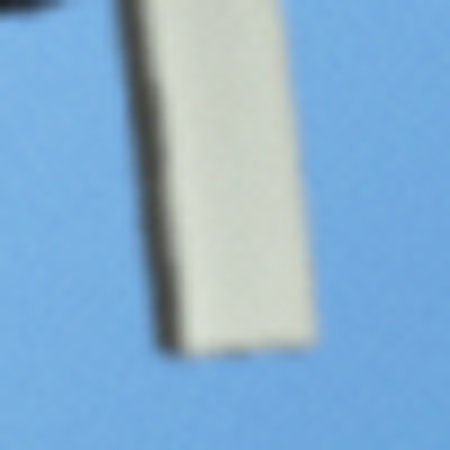

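```bash
python3 - <<'E'
from h import *
np.set_printoptions(precision=4,suppress=True)
A=dict(np.load("j1.npz"));B=dict(np.load("j2.npz"));D=dict(np.load("j4.npz"))
a=lambda u,v:ray(A,340+(u+.5)/7-.5,(v+.5)/7-.5,True)
b=lambda u,v:ray(B,205+(u+.5)/8-.5,20+(v+.5)/8-.5,True)
d=lambda u,v:ray(D,330+(u+.5)/9-.5,70+(v+.5)/9-.5,True)
c=[(246,594),(311,649),(251,348)]
print("all",tri([a(*c[0]),b(*c[1]),d(*c[2])]));print("b,d",tri([b(*c[1]),d(*c[2])]));print("a,d",tri([a(*c[0]),d(*c[2])]))
w=np.linalg.norm(at_z(D,330+185.5/9-.5,70+352.5/9-.5,.117,True)-at_z(D,330+317.5/9-.5,70+344.5/9-.5,.117,True));print("width at .117",w)
g=lambda M,u,v:ray(M,(u+.5)/1.5-.5,(v+.5)/1.5-.5,True)
print("ring",tri([ray(A,168+207.5/8-.5,10+210.5/8-.5,True),ray(B,80+206.5/8-.5,35+204.5/8-.5,True),g(D,162,62.5)]))
E
```

```text
all (array([0.7456, 0.2114, 0.1174]), [np.float64(0.00016044365228173052), np.float64(9.123882351359798e-05), np.float64(0.00024367201836422313)])
b,d (array([0.7456, 0.2115, 0.1179]), [np.float64(0.00013542342586974756), np.float64(0.00013542342586975748)])
a,d (array([0.7472, 0.2119, 0.1136]), [np.float64(5.3339667261377884e-05), np.float64(5.333966726136e-05)])
width at .117 0.008422505840036973
ring (array([0.5535, 0.263 , 0.009 ]), [np.float64(0.00022507016342009005), np.float64(0.0007618257957356793), np.float64(0.0008419799992561437)])
```

The focal height is settled as jaw underside z of about 0.111 (three wrist views agree within 0.5 mm on the top face at 0.117, scene and top about 3 mm lower). Loupe origin (0.4825, 0.286), yaw -0.309. Moving over the handle.

```bash
python3 -m creep '[[[-2,0,3],[0,0,0.1]],[[-6,1,5],[0,0,0.2]],[[-10,3,5],[0,0,0.3]],[[-14,6,5],[0,0,0.42]],[[-17,9,5],[0,0,0.54]],[[-19,11,5],[0,0,0.66]],[[-21,14.6,5],[0,0,0.78]],[[-21,14.6,5],[0,0,0.9]],[[-21,14.6,5],[0,0,1.02]],[[-21,14.6,5],[0,0,1.14]],[[-21,14.6,5],[0,0,1.171]],[[-21,14.6,5],[0,0,1.171]],[[-21,14.6,5],[0,0,1.171]],[[-21,14.6,5],[0,0,1.171]]]'; python3 - <<'E'
from h import *
np.set_printoptions(precision=4,suppress=True)
W=eyes.snapshot("wrist");save(W,"v_w",1.5)
st=sensors.read_state();r=st["ee_rot"];print(st["ee_pos"],r,"ang",(2*np.arctan2(r[1],r[0])-np.pi/2+np.pi/2)%np.pi-np.pi/2)
E
```

```text
t: 21.47
ee_pos: [0.4826, 0.2859, 0.1338]
ee_rot: [0.484, 3.102, 0.002]
force: [0.4, -0.5, -0.7]
gripper_width: 0.0852
[0.4824 0.2858 0.1335] [0.4844 3.1027 0.0013] ang 1.2610274736168559
```

View pics/v_w.png

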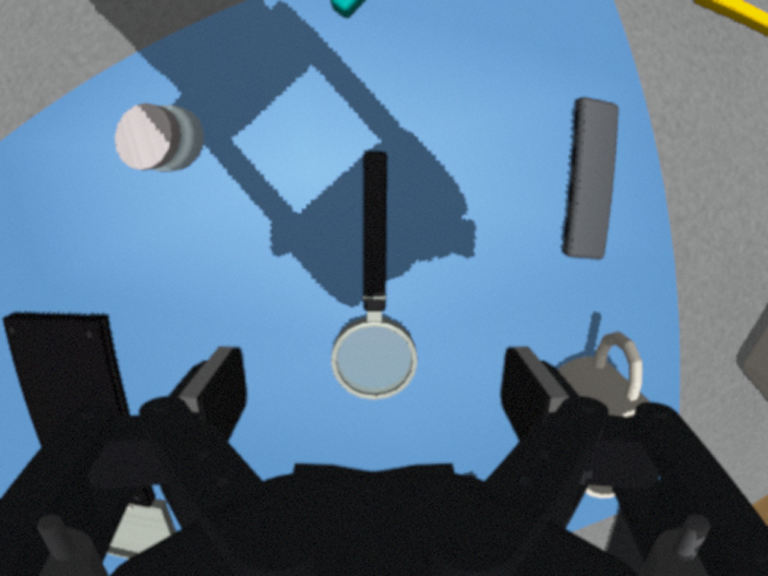

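The handle stands centred and aligned between the pads (column 374). Descending.

```bash
python3 -m creep '[[[0,0,-4],[0,0,0]],[[0,0,-8],[0,0,0]],[[0,0,-11],[0,0,0]],[[0,0,-13],[0,0,0]],[[0,0,-14.5],[0,0,0]],[[0,0,-14.5],[0,0,0]]]' && python3 -m creep '[[[0,0,-0.6],[0,0,0]],[[0,0,-1.1],[0,0,0]],[[0,0,-1.6],[0,0,0]],[[0,0,-1.7],[0,0,0]],[[0,0,-1.7],[0,0,0]]]'; python3 - <<'E'
from h import *
W=eyes.snapshot("wrist");save(W,"x_w",1.5);save(eyes.snapshot("scene"),"x_s",7,(255,160,345,240))
E
```

```text
t: 22.02
ee_pos: [0.4783, 0.2839, -0.0164]
ee_rot: [-0.483, -3.097, 0.007]
force: [-0.5, -0.6, 0.1]
gripper_width: 0.0852
t: 22.43
ee_pos: [0.4821, 0.2858, -0.0291]
ee_rot: [0.483, 3.104, 0.0]
force: [-0.1, 0.7, 0.1]
gripper_width: 0.0856
```

View pics/x_w.png

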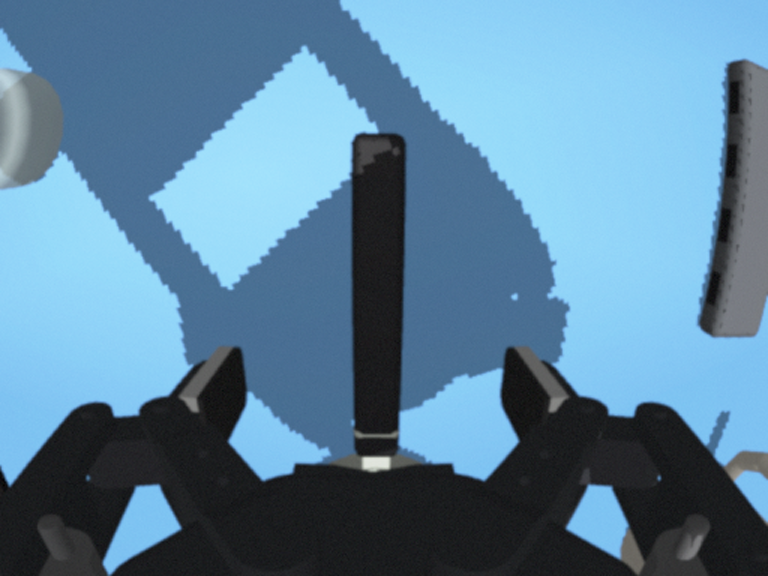

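View pics/x_s.png

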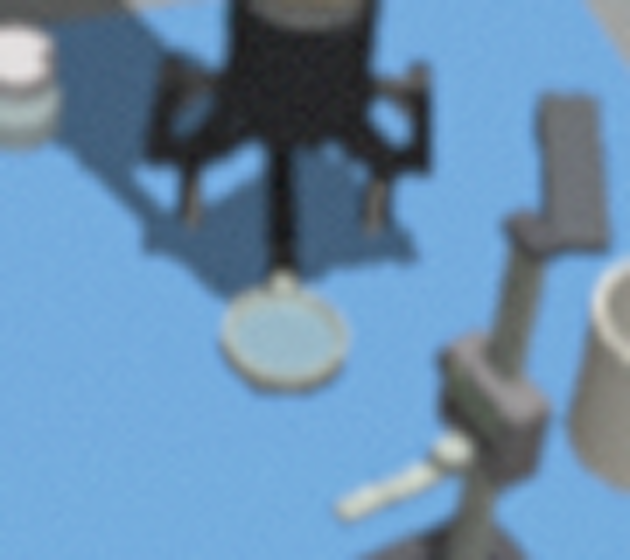

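```bash
python3 -m creep '[[[0,0,0],[0,0,0]],[[0,0,0],[0,0,0]],[[0,0,0],[0,0,0]],[[0,0,0],[0,0,0]],[[0,0,0],[0,0,0]],[[0,0,0],[0,0,0]],[[0,0,0],[0,0,0]],[[0,0,0],[0,0,0]],[[0,0,0],[0,0,0]],[[0,0,0],[0,0,0]],[[0,0,0],[0,0,0]]]' -1 80; python3 - <<'E'
from h import *
np.set_printoptions(precision=5,suppress=True)
st=sensors.read_state();print(st["ee_pos"],st["force"],st["gripper_width"])
E
```

```text
t: 23.45
ee_pos: [0.4822, 0.2859, -0.029]
ee_rot: [0.483, 3.104, 0.001]
force: [-0.9, -0.0, 3.8]
gripper_width: 0.0135
[ 0.48216  0.28588 -0.02899] [-0.94379 -0.00964  3.84037] 0.013518332786707436
```

Gripped (width 13.5 mm; handle nominally 16). Lifting to the focal height (+10.0 cm) and checking that it holds level.

```bash
python3 -m creep '[[[0,0,0.7],[0,0,0]],[[0,0,2],[0,0,0]],[[0,0,4],[0,0,0]],[[0,0,6],[0,0,0]],[[0,0,8],[0,0,0]],[[0,0,10],[0,0,0]],[[0,0,10],[0,0,0]],[[0,0,10],[0,0,0]]]'; python3 - <<'E'
from h import *
W=eyes.snapshot("wrist");save(W,"y_w",1.5);save(eyes.snapshot("scene"),"y_s",7,(255,130,345,230))
E
```

```text
t: 24.12
ee_pos: [0.483, 0.2861, 0.0722]
ee_rot: [0.483, 3.101, 0.003]
force: [-1.1, 0.8, -2.4]
gripper_width: 0.0138
```

View pics/y_w.png

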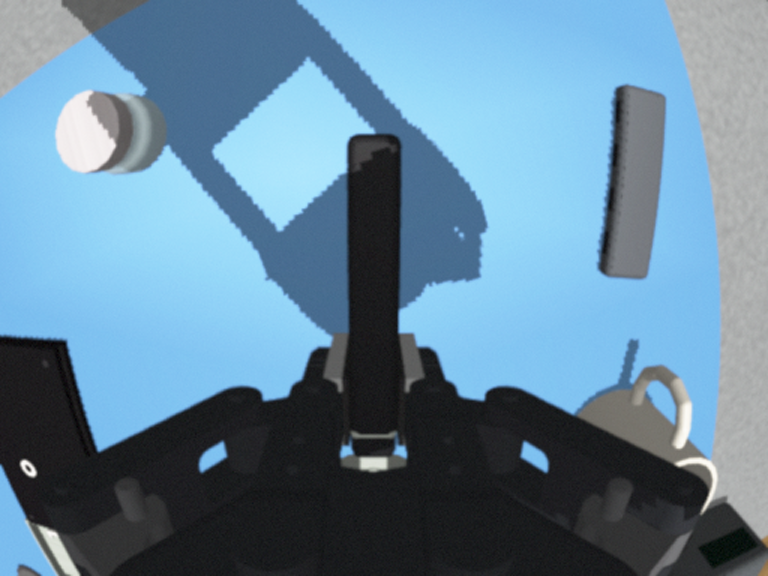

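View pics/y_s.png

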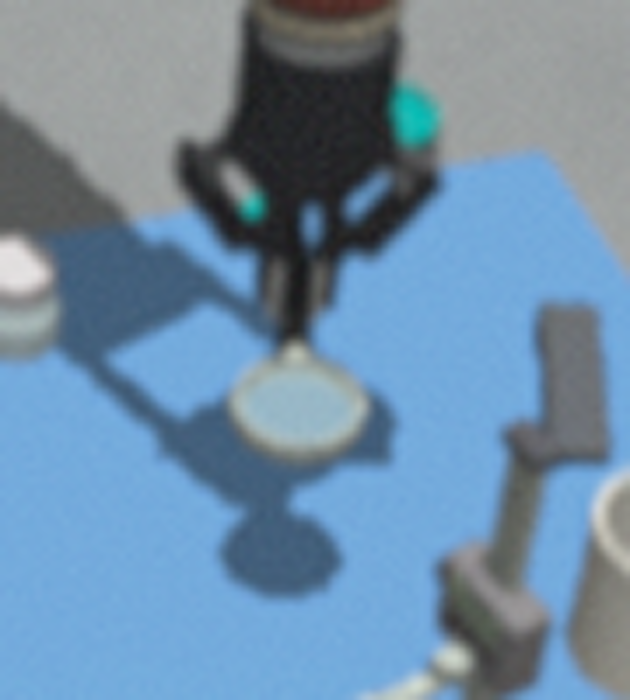

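Held level: the handle end stays at wrist row 133 as it did on the mat. Carrying it over the hole.

```bash
python3 -m creep '[[[0,-1,0],[0,0,0]],[[0,-3,0],[0,0,0]],[[-0.1,-5.5,0],[0,0,0]],[[-0.1,-8,0],[0,0,0]],[[-0.1,-10.5,0],[0,0,0]],[[-0.2,-13,0],[0,0,0]],[[-0.2,-15.5,0],[0,0,0]],[[-0.2,-18,0],[0,0,0]],[[-0.3,-20.5,0],[0,0,0]],[[-0.3,-23,0],[0,0,0]],[[-0.3,-25.5,0],[0,0,0]],[[-0.4,-28,0],[0,0,0]],[[-0.4,-30,0],[0,0,0]],[[-0.4,-31.2,0],[0,0,0]],[[-0.4,-31.8,0],[0,0,0]],[[-0.4,-31.8,0],[0,0,0]],[[-0.4,-31.8,0],[0,0,0]],[[-0.4,-31.8,0],[0,0,0]]]'; python3 - <<'E'
from h import *
W=eyes.snapshot("wrist");S=eyes.snapshot("scene");T=eyes.snapshot("top")
save(W,"z_w",1.5);save(S,"z_s",7,(165,140,255,240));save(T,"z_t",6,(260,130,350,220))
for n,s in (("zw",W),("zs",S),("zt",T)): np.savez(n+".npz",**{k:s[k] for k in ["image","fx","fy","cx","cy","rvec","tvec"]})
print(sensors.read_state()["ee_pos"])
E
```

```text
t: 25.72
ee_pos: [0.4774, -0.0314, 0.0702]
ee_rot: [-0.482, -3.104, -0.001]
force: [-0.0, 1.2, -1.2]
gripper_width: 0.0139
[ 0.47772717 -0.03142919  0.07053942]
```

View pics/z_s.png

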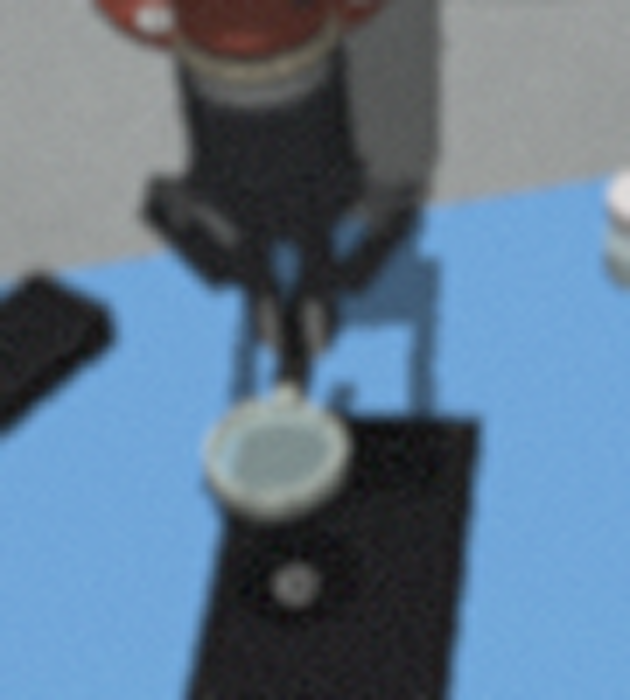

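View pics/z_t.png

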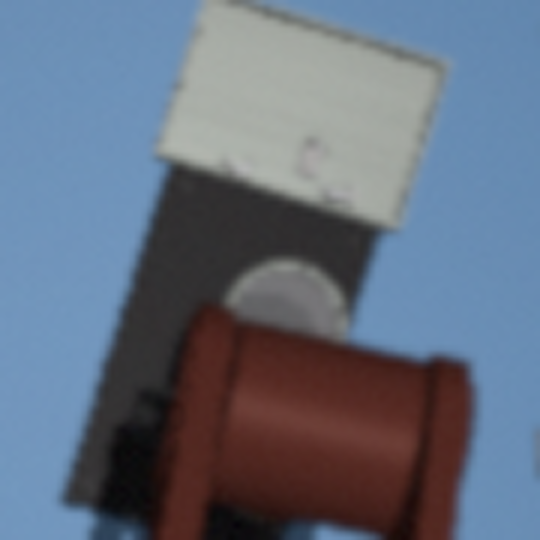

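View pics/z_w.png

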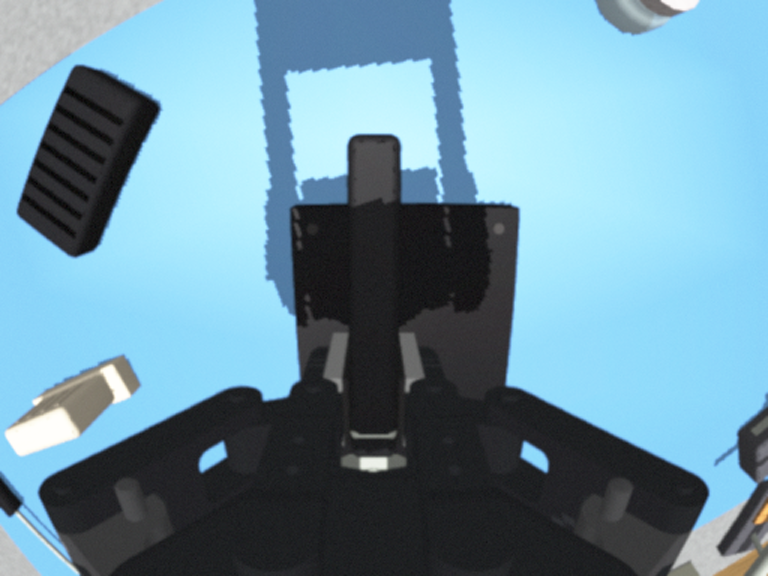

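```bash
python3 - <<'E'
from h import *
np.set_printoptions(precision=4,suppress=True)
S=dict(np.load("zs.npz"));T=dict(np.load("zt.npz"));W=dict(np.load("zw.npz"))
P=[.5497,-.055,.112];H=[.5497,-.055,.018]
print("scene pred lens",(proj(S,P)-[165,140])*7,"hole",(proj(S,H)-[165,140])*7,"top pred",(proj(T,P)-[260,130])*6)
s=ray(S,165+278/7-.43,140+450/7-.43);t=ray(T,260+286/6-.42,130+319/6-.42)
print("tri",tri([s,t]));print("top at .112",at_z(T,260+286/6-.42,130+319/6-.42,.112),"scene at .112",at_z(S,165+278/7-.43,140+450/7-.43,.112))
print("scene hole at .018",at_z(S,165+295/7-.43,140+585/7-.43,.018))
# hand: handle axis in wrist frame, at its top plane z
st=sensors.read_state();print(st["ee_pos"])
for z in (.122,):
    g=lambda u,v:at_z(W,(u+.5)/1.5-.5,(v+.5)/1.5-.5,z,True)
    e=g(374,136);n=g(374,430);d=n-e;y=np.arctan2(d[1],d[0]);print("handle end",e,"near",n,"len",np.hypot(*d[:2]),"yaw",y,"lens est",e[:2]+.15*np.array([np.cos(y),np.sin(y)]))
print("width",np.linalg.norm(g(348,150)-g(400,150)))
E
```

```text
scene pred lens [268.125  450.5083] hole [289.0681 582.9847] top pred [285.2139 318.5951]
tri (array([ 0.5507, -0.0527,  0.1147]), [np.float64(0.001047527037847824), np.float64(0.0010475270378477934)])
top at .112 [ 0.5508 -0.0541  0.112 ] scene at .112 [ 0.5483 -0.0516  0.112 ]
scene hole at .018 [ 0.5494 -0.0535  0.018 ]
[ 0.4777 -0.0314  0.0705]
handle end [ 0.4084 -0.0103  0.122 ] near [ 0.4986 -0.039   0.122 ] len 0.09469408894998624 yaw -0.3078474032071158 lens est [ 0.5513 -0.0558]
width 0.01476388700308849
```

In the scene and top pictures the lens sits at (0.5507, -0.053), in the wrist picture at (0.551, -0.056); the hole is at (0.5497, -0.055). Lens height by lift is 0.1105, against a jaw of 0.111 (wrist) and 0.107 (scene and top). A tiny trim, settle, and last checks.

```bash
python3 -m creep '[[[-0.1,0,-0.1],[0,0,0]],[[-0.1,0,-0.1],[0,0,0]],[[-0.1,0,-0.1],[0,0,0]],[[-0.1,0,-0.1],[0,0,0]],[[-0.1,0,-0.1],[0,0,0]],[[-0.1,0,-0.1],[0,0,0]],[[-0.1,0,-0.1],[0,0,0]],[[-0.1,0,-0.1],[0,0,0]]]'; python3 - <<'E'
from h import *
np.set_printoptions(precision=4,suppress=True)
S=eyes.snapshot("scene");save(S,"f_s",1.5);st=sensors.read_state();print(st["ee_pos"],st["qvel"],st["gripper_width"],st["force"])
E
```

```text
t: 26.53
ee_pos: [0.4768, -0.0324, 0.0696]
ee_rot: [0.483, 3.104, 0.0]
force: [1.3, -0.5, -3.0]
gripper_width: 0.0134
[ 0.4768 -0.0324  0.0696] [ 0.0006 -0.0025  0.0009  0.0005 -0.0008 -0.001 ] 0.01382433691830224 [ 0.022  -0.5916 -2.3653]
```

View pics/f_s.png

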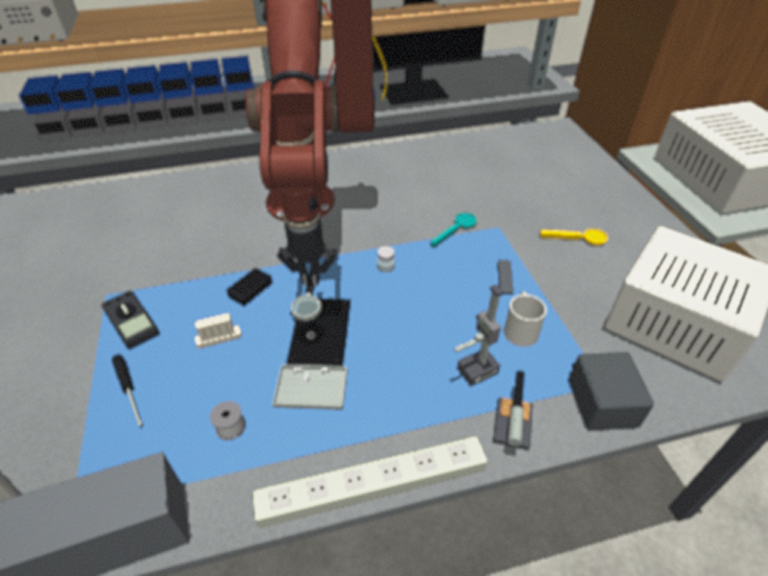

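The scene view shows the loupe held over the plate at (307,305), chips in the tray (310,372), the scraper upright on the mat (217,330) and all bystanders in place. The arm is at rest. Handing in.

```bash
python3 -c "
from station import manip
print(manip.sign_off())"
```

```text
the job is handed in; nothing more can be done
None
```

I pushed the three chips into the tray with the scraper, stood the scraper back on its spot on the mat, and handed in at about 26.5 s with the loupe held over the hole. No verdict was reported.

**Last checks**
- **Chips:** all three lie in the tray, about 10 mm or more inside the tray's x limit.
- **Scraper:** it stands upright and released on the mat, clear of plate and tray.
- **Lens sideways:** estimated within about 2 mm of the hole, from the scene, top and wrist views.
- **Level and still:** the loupe is gripped and at rest. The handle end stayed at the same wrist-image row as on the mat, so I judged it level.
- **Bystanders:** all still stood in place in the last scene picture.

**What failed or disagreed**
- **First grasp missed:** the fingertips are about 37 mm behind the reported tool point, so they closed just above the scraper. I commanded with that offset from then on.
- **Lens height is the least certain value:**

| | By arm lift | Wrist views | Scene + top |
|---|---|---|---|
| Lens height (m) | 0.1096 | – | about 0.113 |
| Jaw tip underside (m) | – | about 0.111 (one pair 0.108) | about 0.107 |

The limit is 6 mm. By arm lift against the wrist views the lens is about 1.5 mm low. Using scene and top alone it would be close to the limit on the high side.

- **Grip width:** the gripper read 13.5 to 14 mm on the handle, which is listed as 16 mm. The hold stayed firm.

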